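# Hang the dosing pump on its screw inside the dosing cabinet

## Robot

A 6-joint arm with a two-finger parallel gripper is mounted at the origin on a cart in front of the work surface, level with it; the furniture and walls round the work are solid. World frame = base frame: x ahead of the robot, y to its left, z up, the work surface at z = 0. Lengths are in m, angles in degrees, forces in N, time in s.
With the tool pointing down it reaches from about 0.25 to 0.725 m from the base axis. Payload 9.7 kg.
Tool frame: the origin (TCP) lies midway between the tips of the shut fingers; the grasp point (between the pads) lies 19 mm behind it (bot.hold_point_z is the distance from the TCP to the grasp point, in m); z points along the fingers, y is the line along which they close (so a half turn about z gives the same grasp; the last joint's range is limited). The gripper opens to 85 mm and grips with 20 to 120 N. Pads are 22 mm wide; open, the fingers measure 114 mm over their backs; the gripper's body (76 mm by 85 mm) begins 54 mm behind the grasp point. The pads swing forward as they close: fully open they stand 13 mm farther back than shut.
Start: joints at [63.14, 4.979, 10.078, 95.1, 0, 90], TCP at [0.248, 0.491, 0.209] pointing down, gripper open.
Joint ranges: [-179.16, 179.16], [-48.56, 103.87], [-65.8, 70.77], [-126.05, 130.52], [-82.76, 87.17], [-180, 180]. Speed limits (degrees/s): [127.2, 127.2, 147.25, 180, 180, 180].

## Interface

Orientations are given as [roll, pitch, yaw] about the fixed x, y, z axes, in that order (R = Rz(yaw) Ry(pitch) Rx(roll)).
In Python, from workcell import bot gives the robot as it stands.
- The arm moves only by the tool play_rows, never from a script. Its argument "steps" is a list that holds one entry, the list of rows, each a list of 4 numbers: the shift along the tool's x, y, z in m, then the turn about the tool's z in rad. In form: [[[tx, ty, tz, yaw], ...]]. A call has exactly 5 rows; each row shifts and turns the commanded pose from where the row before left it, along the tool's axes as they then stand; what a row does not reach is not made up. A row lasts 1/12 s, in which the tool goes at most 41.7 mm and 7.16 degrees, less where a joint would pass 70% of its speed; a pose out of reach is approached as far as the arm can. A call is refused whole if a number of a shift passes 0.0417 or a number of a turn 0.125, either way. A call with a gripper value outside its range is refused whole. "gripper" is the finger opening in m, from 0 to 0.0854, set as the call begins (left out, the last holds). The fingers move at their own pace and stop on an object; "squeeze" is the grip in N (left out, the last holds). Time passes only in rows, so rows that do not move let the fingers close, or fill a call up. It gives the time, the measured TCP pose, the force, the opening and the grip force at its end, in the units of the state.
- bot.get_obs(): the state, without advancing time (a new reading comes with each control period).
- bot.camera(name): name is "side" or "top"; returns a dict with "img" (420x560x3 uint8, blue, green, red), "vfov" (degrees; the focal length in pixels is half the picture's height over the tangent of half this angle, whatever the lens; pixels are square), "cx", "cy" (the principal point, pixels), "xyz" and "attitude" of the camera in the world. Camera axes: x right, y down, z forward; pixel columns grow to the right and rows downward; lengths in m; the calibration is good to about 2 mm. A picture is of the moment at which its call begins. There is no depth.
- bot.job_done(): hands the job in; it is judged then, once.
The state is a dict: "time": time; "q": joint angles; "qd": joint speeds; "joint_efforts": joint torques, N m; "ee_pos": TCP position; "tcp_rot": TCP orientation; "wrist_force": force on the tool from outside, world axes, zero at the start; "torque": the same for the moment, N m; "opening": finger opening in m; "grasp_force": force on a finger pad.
Only numpy, scipy, OpenCV 4.12 (cv2) and the standard library are available. Lean on these libraries where they do the work, as an engineer would, in place of code of your own. Each camera call takes 0.05 s, during which the arm holds its last target. There are 200 camera calls.

## Task

Put the detergent dosing pump back in its open-topped steel cabinet: carry it in through the top opening without touching the cabinet, push the keyhole in its back over the brass screw inside, then slide it down until it hangs fully home and the sprung ball catch has snapped out again, and let go. The strip that carries the screw was clamped at an unmeasured height, so feel for the screw and press gently, well under 20 N. Leave the oil bottle, the tape measure and the tin where they are.

Things in the scene. Friction and masses are not known exactly. Their poses are not given: they have to be found in the camera images.
- pump: Loose dosing pump, about 0.3 kg, standing upright: grey body, round black roller head with clear cover on its front, black lift tab on top. Origin: centre of the underside; x points from the roller head to the flat back, z up. Body 50 mm along x (rear face x = +25, front of the head x = -25), 66 mm along y, 84 mm high. Its back is a 4 mm plate with the keyhole, over a hollow 12 mm deep.
- lift_tab (a point): Grip point in the pump's lift tab, 108 mm above the underside. The tab is centred over the pump's origin, 34 mm along x, 24 mm along y (grip it across y), from 84 to 116 mm above the underside.
- keyhole (a point): Centre of the keyhole's entry hole on the pump's rear face (pump frame x = +25, y = 0, z = 30 mm). Entry hole 15 mm wide and high; from its top a slot 7.5 mm wide runs up to a closed end at z = 48.5 mm.
- ball_hole (a point): Centre of a 12 mm square hole in the pump's rear face, above the slot (pump frame x = +25, y = 0, z = 72 mm). It receives the ball of the catch when the pump is home.
- cabinet: White steel cabinet, fixed, open at the top, clear window (closed) in the front towards the robot. Origin: centre of the underside; x points from window to back, z up. Outside 101 mm along x (-50 to +51), 146 mm along y, rim at z = 176 mm; its hatch hangs folded down behind it to x = +71. Walls and lips 3 mm, inner floor at z = 9 mm. Neither pump nor robot may touch it.
- opening (a point): Centre of the cabinet's top opening, at the rim (cabinet frame x = +2, y = 0, z = 176 mm). The opening is 76 mm along x (-36 to +40) and 120 mm along y (-60 to +60).
- backplate: Aluminium plate inside the cabinet's back, same origin and axes as the cabinet. It carries a flat steel strip, 124 mm wide, front face at x = +40 mm, clamped at an unmeasured height; on the strip sit the screw and, 26 mm above it, the ball catch. The strip reaches from 50 mm below to 42 mm above the screw. The pump may touch all of these with less than 20 N.
- screw_middle (a point): The middle of the screw's height range, on the strip's face (cabinet frame x = +40, y = 0, z = 92 mm); the real screw axis is anywhere up to 20 mm above or below. The screw points to -x: shank 5 mm diameter, 5.5 mm long, then a brass head 12 mm diameter, 6 mm thick (x = +34.5 to +28.5). Pump home: rear face on the strip, slot end on the shank, underside 46 mm below the screw axis.
- catch (a joint): Sprung 10 mm steel ball, 26 mm above the screw, standing 4.5 mm out of the strip. Value: how far it is pressed in, 0 = out, 0.0045 = flush (4 N to start, 7 N flush). With the screw in the keyhole the pump's back pushes it in, part way at least, so the 16 mm slide down is stiff (about 5 to 10 N besides the pump's weight); it snaps out into the ball hole only when the pump is home.
- oil_bottle: Loose small oil bottle with red spout, 40 mm diameter, 152 mm tall, standing. Bystander; origin at the centre of its underside.
- tape_measure: Loose yellow tape measure, 56x100x26 mm, lying on the table. Bystander; origin at the centre of its underside.
- snap_tin: Loose round white tin with lid, 63 mm diameter, 24 mm high. Bystander; origin at the centre of its underside.
Mind the look-alikes: they are no part of the job. What is shaped like the pump but blue or purple is not meant.

How it is judged:
By the outcome, as a careful person would: the job done as asked, in the order asked, and still so for the second after the job is handed in, with the robot touching nothing.
It also fails if it takes over 58 s, if anything falls off the work surface, if the arm or the gripper's body presses on something with over 40 N, if the wrist force passes 120 N, or if a joint passes its speed limit or range.

## Working session

There is one attempt and no reset: what is moved stays moved. The work goes in short steps, Python scripts to look and compute and a tool call to move; the robot and the scene stay as the last step left them, time stands still between calls to the robot, and variables do not carry over. Pictures are saved under pics/ and viewed, at most 10 in all, crops included, and the job is handed in when it is done.

Besides the shell and the picture viewer there is one more tool, called after "Request:" in YAML: its name, and indented under it one key for each argument. play_rows: Moves the arm, as the interface text tells. Its arguments: {"type":"object","properties":{"steps":{"type":"array","items":{"type":"array","items":{"type":"array","items":{"type":"number"}}}},"gripper":{"type":"number"},"squeeze":{"type":"number"}},"required":["steps"]}

```bash
mkdir -p pics; cat > h.py <<'E'
import numpy as np,cv2
from scipy.spatial.transform import Rotation as R
from workcell import bot
def cam(n):
    c=bot.camera(n); f=210/np.tan(np.radians(c["vfov"]/2))
    return c,f
def Rc(c):
    a=np.array(c["attitude"],float)
    return a if a.shape==(3,3) else R.from_euler('xyz',a,degrees=True).as_matrix()
def ray(c,f,u,v):
    return Rc(c)@np.array([(u-c["cx"])/f,(v-c["cy"])/f,1])
def atz(c,f,u,v,z):
    d=ray(c,f,u,v);p=np.array(c["xyz"]);return p+d*(z-p[2])/d[2]
def proj(c,f,P):
    q=Rc(c).T@(np.array(P)-np.array(c["xyz"]));return q[0]/q[2]*f+c["cx"],q[1]/q[2]*f+c["cy"]
E
python3 - <<'E'
from h import *
for n in("side","top"):
    c,f=cam(n);cv2.imwrite(f"pics/{n}0.png",c["img"]);print(n,f,c["cx"],c["cy"],c["xyz"],c["attitude"])
print(bot.get_obs(),bot.hold_point_z)
E
```

```text
side 401.0924719527868 276.75281997949065 205.89492095814086 [ 0.32668729 -0.53731958  0.71453112] [-131.64367893   -0.23673276  -17.82704971]
top 407.36080713146185 282.3026612327356 207.15327604757337 [0.40109071 0.0792406  1.20629065] [-172.46901665   -0.27134385  -88.62892229]
{'time': 0.1, 'q': array([ 6.31411131e+01,  5.00905896e+00,  1.00386240e+01,  9.50979566e+01,
       -5.32521142e-04,  8.99982107e+01]), 'qd': array([ 0.01609251, -0.09261446,  0.16720773, -0.02092985, -0.08464841,
       -0.03170323]), 'joint_efforts': array([-1.31960228e-04, -5.21561694e+01,  4.65653872e+01,  1.60744437e-02,
        2.24921172e-05,  1.64366321e-05]), 'ee_pos': array([0.24838967, 0.49046842, 0.20834   ]), 'tcp_rot': array([-1.79931608e+02,  5.30384956e-04,  1.53142903e+02]), 'wrist_force': array([0.16538872, 0.13120223, 0.0786869 ]), 'torque': array([ 0.00721386, -0.00029733, -0.01375815]), 'grasp_force': 0.0, 'opening': 0.08561291721173027} 0.0187
```

View pics/side0.png

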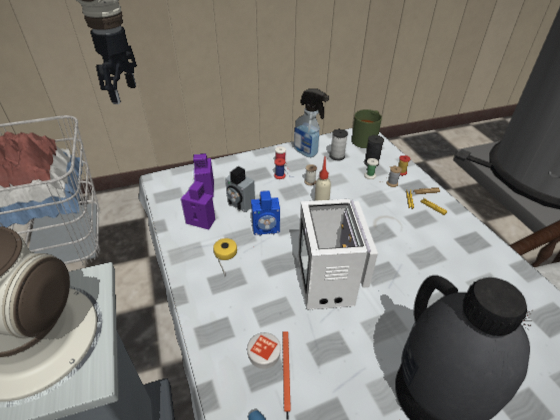

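View pics/top0.png

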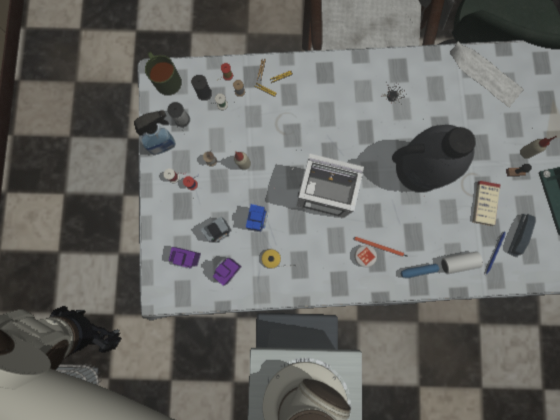

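Pump-shaped items in the side view: grey (240,190), blue (265,213), and purple (198,205) and (203,172). Grey is the one that fits; in the top view it is at (217,228). The cabinet is at top (331,186). I'll confirm the pump with enlarged crops.

```bash
python3 - <<'E'
from h import *
s=cv2.imread("pics/side0.png");t=cv2.imread("pics/top0.png")
def cr(i,x,y,w,h,k): return cv2.resize(i[y:y+h,x:x+w],None,fx=k,fy=k,interpolation=cv2.INTER_CUBIC)
a=cr(s,215,160,66,50,6);b=cr(t,190,203,66,50,6)
d=cr(s,285,190,99,125,4)[:300];e=cr(t,286,146,99,75,4)
o=np.zeros((600,792,3),np.uint8)
o[:300,:396]=a;o[:300,396:]=b;o[300:,:396]=d;o[300:,396:]=e
cv2.imwrite("pics/crop0.png",o)
E
```

```text
(no output)
```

View pics/crop0.png

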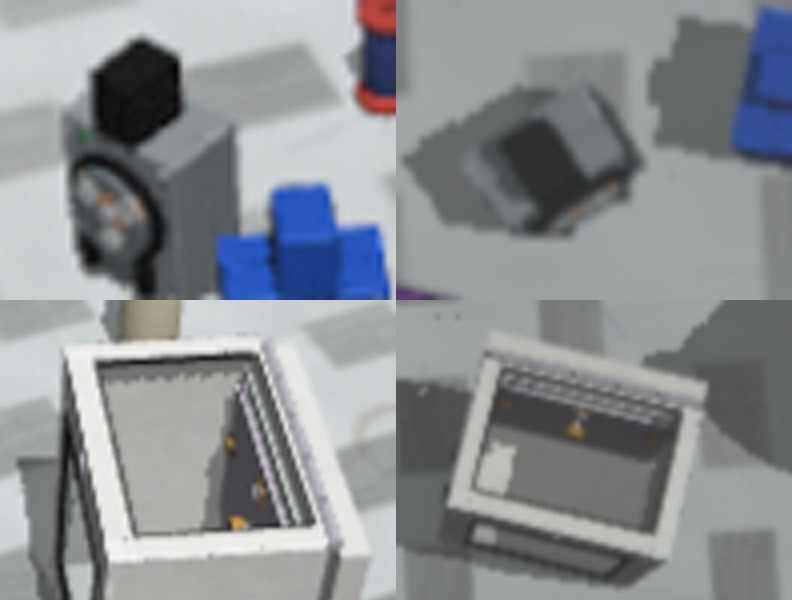

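The enlarged crop confirms it: the grey body with the round black roller head and black tab is the pump. Its tab top corners in the crop are about (540,117), (585,185), (548,205) and (497,150), with the head to the lower right. The cabinet opening's corners are also visible in both views.

```bash
cat >> h.py <<'E'
from scipy.optimize import least_squares
def fitpose(obs,p0):
    # obs: list (c,f,[(u,v,local xyz)]); pose x,y,yaw on table
    def W(p,l):
        a=np.radians(p[2]);return [p[0]+np.cos(a)*l[0]-np.sin(a)*l[1],p[1]+np.sin(a)*l[0]+np.cos(a)*l[1],l[2]]
    def r(p):
        o=[]
        for c,f,L in obs:
            for u,v,l in L:
                a=proj(c,f,W(p,l));o+=[a[0]-u,a[1]-v]
        return np.array(o)
    s=least_squares(r,p0,loss='soft_l1',x_scale=[.01,.01,1]);return s.x,r(s.x)
E
python3 - <<'E'
from h import *
np.set_printoptions(precision=4,suppress=True)
cs,fs=cam("side");ct,ft=cam("top")
g=lambda X,Y,x0,y0,k,ox,oy:(x0+(X-ox+.5)/k-.5,y0+(Y-oy+.5)/k-.5)
T=lambda X,Y:g(X,Y,190,203,6,396,0)
S=lambda X,Y:g(X,Y,215,160,6,0,0)
pt=[(*T(540,117),(.017,-.012,.116)),(*T(585,185),(-.017,-.012,.116)),(*T(548,205),(-.017,.012,.116)),(*T(497,150),(.017,.012,.116))]
m=[(*T(540,117),(.017,-.012,.116))]
for sg in (1,):
  pass
ps=[(*S(92,72),(-.017,.012,.116)),(*S(142,38),(.017,.012,.116)),(*S(183,62),(.017,-.012,.116)),(*S(132,92),(-.017,-.012,.116))]
print("tab top pts",[atz(ct,ft,u,v,.116)[:2] for u,v,_ in pt])
print("tab side pts",[atz(cs,fs,u,v,.116)[:2] for u,v,_ in ps])
CT=lambda X,Y:g(X,Y,286,146,4,396,300)
CS=lambda X,Y:g(X,Y,285,190,4,0,300)
c1=[(*CT(503,366),(.040,.06,.176)),(*CT(690,415),(.040,-.06,.176)),(*CT(655,535),(-.036,-.06,.176)),(*CT(473,490),(-.036,.06,.176))]
c2=[(*CS(97,365),(-.036,.06,.176)),(*CS(255,345),(.04,.06,.176)),(*CS(313,527),(.04,-.06,.176)),(*CS(133,540),(-.036,-.06,.176))]
print("cab top",[atz(ct,ft,u,v,.176)[:2] for u,v,_ in c1])
print("cab side",[atz(cs,fs,u,v,.176)[:2] for u,v,_ in c2])
for nm,a,b,p0 in(("pump",pt,ps,[.35,.25,30]),("cab",c1,c2,[.4,-.05,-10])):
  for n,o in(("top",[(ct,ft,a)]),("side",[(cs,fs,b)]),("both",[(ct,ft,a),(cs,fs,b)])):
    x,r=fitpose(o,p0);print(nm,n,x,r)
E
```

```text
tab top pts [array([0.5004, 0.261 ]), array([0.4704, 0.2396]), array([0.4611, 0.2556]), array([0.4851, 0.2795])]
tab side pts [array([0.4635, 0.2598]), array([0.4889, 0.2768]), array([0.5011, 0.2552]), array([0.4761, 0.2416])]
cab top [array([0.6569, 0.0026]), array([ 0.6276, -0.1186]), array([ 0.5488, -0.0961]), array([0.5751, 0.0206])]
cab side [array([0.5762, 0.019 ]), array([0.6591, 0.009 ]), array([ 0.6295, -0.114 ]), array([ 0.5485, -0.0966])]
pump top [ 0.4794  0.259  39.2374] [ 0.1907  0.0691  0.2741 -1.2692 -0.7652  0.9069  0.16    0.0427]
pump side [ 0.4824  0.2585 34.1669] [-0.6515  0.3472  0.2291 -0.3247  0.5327 -0.819  -0.1385  0.6619]
pump both [ 0.4812  0.2589 37.2899] [ 0.5434 -0.5766  0.2757 -1.6602 -0.9408  0.27    0.3379 -0.8483 -1.0792
  0.6314 -0.7402 -0.3102 -0.1113 -1.0535 -0.2151  0.6926]
cab top [  0.6001  -0.047  -13.5092] [ 0.1927  1.4885 -1.5078  0.9622  0.3103 -0.8537  0.3649 -1.5307]
cab side [  0.6009  -0.0463 -12.3845] [ 0.9729 -0.545  -1.6447  2.224  -1.3062  0.1053  2.3732 -0.3025]
cab both [  0.6004  -0.0467 -13.0473] [-0.097   1.5138 -1.712   0.6318  0.338  -1.13    0.304  -1.4451  1.0754
 -0.5487 -1.4488  2.5039 -1.8239  0.5063  1.7269 -0.2582]
```

Request:
play_rows:
  steps:
    - [[-0.0313,-0.0102,0,0],[-0.0313,-0.0102,0,0],[-0.0313,-0.0102,0,0],[-0.0313,-0.0102,0,0],[-0.0313,-0.0102,0,0]]
  gripper: 0.075

```text
time: 0.62
ee_pos: [0.3658, 0.3732, 0.2089]
tcp_rot: [-180.0, 0.0, 153.2]
wrist_force: [-0.2, 0.3, 0.0]
opening: 0.0752
grasp_force: 0.0
```

Request:
play_rows:
  steps:
    - [[-0.0313,-0.0102,0,0],[-0.0313,-0.0102,0,0],[-0.0313,-0.0102,0,0],[-0.0313,-0.0102,0,0],[-0.0313,-0.0102,0,0]]

```text
time: 1.03
ee_pos: [0.4825, 0.2569, 0.209]
tcp_rot: [180.0, -0.0, 153.1]
wrist_force: [0.2, 0.2, -0.0]
opening: 0.0745
grasp_force: 0.0
```

Request:
play_rows:
  steps:
    - [[0,0,0,0.12],[0,0,0,0.12],[0,0,0,0.12],[0,0,0,0.12],[0,0,0,0.12]]

```text
time: 1.45
ee_pos: [0.4817, 0.258, 0.2088]
tcp_rot: [-180.0, -0.0, 118.4]
wrist_force: [0.6, 0.5, -0.8]
opening: 0.0749
grasp_force: 0.0
```

Request:
play_rows:
  steps:
    - [[0,0,0,0.12],[0,0,0,0.12],[0,0,0,0.12],[0,0,0,0.12],[0,0,0,0.12]]

```text
time: 1.87
ee_pos: [0.4816, 0.2582, 0.2088]
tcp_rot: [-180.0, 0.0, 84.0]
wrist_force: [-0.5, 0.1, 0.1]
opening: 0.0748
grasp_force: 0.0
```

Request:
play_rows:
  steps:
    - [[0,0,0,0.12],[0,0,0,0.12],[0,0,0,0.12],[0,0,0,0.12],[0,0,0,0.12]]

```text
time: 2.28
ee_pos: [0.4816, 0.2582, 0.2088]
tcp_rot: [-180.0, 0.0, 49.7]
wrist_force: [0.1, 0.5, -0.8]
opening: 0.0752
grasp_force: 0.0
```

Request:
play_rows:
  steps:
    - [[0,0,0,0.12],[0,0,0,0.12],[0,0,0,0],[0,0,0,0],[0,0,0,0]]

```text
time: 2.7
ee_pos: [0.4816, 0.2582, 0.2089]
tcp_rot: [-180.0, 0.0, 36.5]
wrist_force: [0.5, -0.6, -0.0]
opening: 0.0752
grasp_force: 0.0
```

Request:
play_rows:
  steps:
    - [[0,0,0.014,0],[0,0,0.014,0],[0,0,0.014,0],[0,0,0.014,0],[0,0,0.014,0]]
  gripper: 0.05

```text
time: 3.12
ee_pos: [0.4816, 0.2582, 0.1383]
tcp_rot: [180.0, 0.0, 36.4]
wrist_force: [0.0, 0.8, 0.3]
opening: 0.05
grasp_force: 0.0
```

```bash
python3 - <<'E'
from h import *
o=bot.get_obs();print(o["ee_pos"],o["tcp_rot"][2])
cs,fs=cam("side");ct,ft=cam("top")
u,v=proj(cs,fs,o["ee_pos"]);print(u,v,proj(ct,ft,o["ee_pos"]))
a=cs["img"][130:230,190:290];b=ct["img"][180:280,170:270]
cv2.imwrite("pics/near.png",np.hstack([cv2.resize(x,(400,400),interpolation=cv2.INTER_CUBIC) for x in(a,b)]))
E
```

```text
[0.48157469 0.25821881 0.13830766] 36.44256119444625
236.61202971077037 163.3195628703853 (np.float64(212.9289578783437), np.float64(228.43458885304952))
```

View pics/near.png

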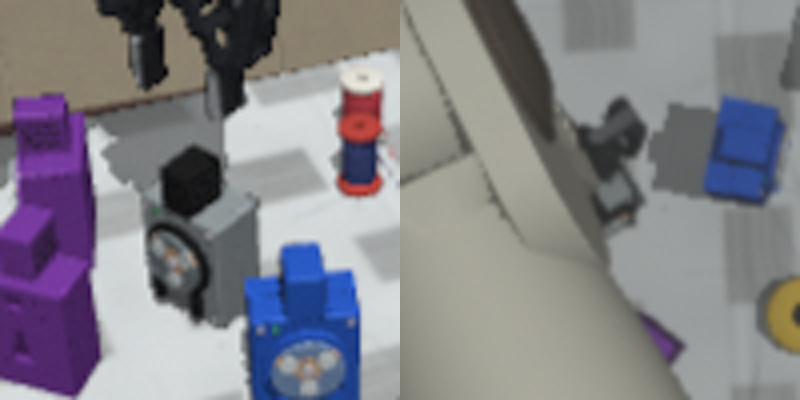

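The side crop shows the open fingers, tips at about (150,85) and (230,112), above the grey tab at (192,170) and centred sideways. They look slightly high against the projected TCP at (186,133), so I'll check that before descending.

```bash
python3 - <<'E'
from h import *
c,f=cam("side")
print(proj(c,f,[.2484,.4905,.2083]))
o=bot.get_obs();p=o["ee_pos"]
a=np.radians(o["tcp_rot"][2]);y=np.array([np.sin(a),-np.cos(a),0])
for dz in(0,.008,.02):
    print(dz,[((proj(c,f,p+s*.025*y+[0,0,dz])[0]-190)*4,(proj(c,f,p+s*.025*y+[0,0,dz])[1]-130)*4) for s in(-1,1)])
print([((proj(c,f,[.4812,.2589,z])[0]-190)*4,(proj(c,f,[.4812,.2589,z])[1]-130)*4) for z in(0,.116)])
i=cv2.imread("pics/side0.png")[40:120,70:170]
s=cv2.resize(i,(700,560),interpolation=cv2.INTER_CUBIC);cv2.imwrite("pics/g0.png",s)
E
```

```text
(np.float64(127.08897784455903), np.float64(107.52931308234609))
0 [(np.float64(154.84598124438003), np.float64(119.8157905007564)), (np.float64(217.42790981916153), np.float64(147.96473884862212))]
0.008 [(np.float64(153.86699962999398), np.float64(109.13321992800411)), (np.float64(216.77076353860946), np.float64(137.1967440490696))]
0.02 [(np.float64(152.3786400929489), np.float64(92.89235742510095)), (np.float64(215.7713922870638), np.float64(120.82105303788853))]
[(np.float64(198.52307278898184), np.float64(301.41319103203864)), (np.float64(187.83830916463216), np.float64(162.06547938808728))]
```

Request:
play_rows:
  steps:
    - [[0,0,0.01,0],[0,0,0.01,0],[0,0,0.01,0],[0,0,0.01,0],[0,0,0.006,0]]

```text
time: 3.68
ee_pos: [0.4812, 0.258, 0.0912]
tcp_rot: [-180.0, 0.1, 36.3]
wrist_force: [0.0, 0.9, -0.2]
opening: 0.05
grasp_force: 0.0
```

```bash
python3 - <<'E'
from h import *
o=bot.get_obs();print(o["ee_pos"],o["tcp_rot"],o["wrist_force"])
cs,fs=cam("side")
a=cs["img"][140:215,200:300]
cv2.imwrite("pics/near2.png",cv2.resize(a,(800,600),interpolation=cv2.INTER_CUBIC))
E
```

```text
[0.48118134 0.25800394 0.09123176] [-1.79988918e+02  8.21009667e-02  3.62706090e+01] [ 0.02565965  0.90263733 -0.18390796]
```

View pics/near2.png

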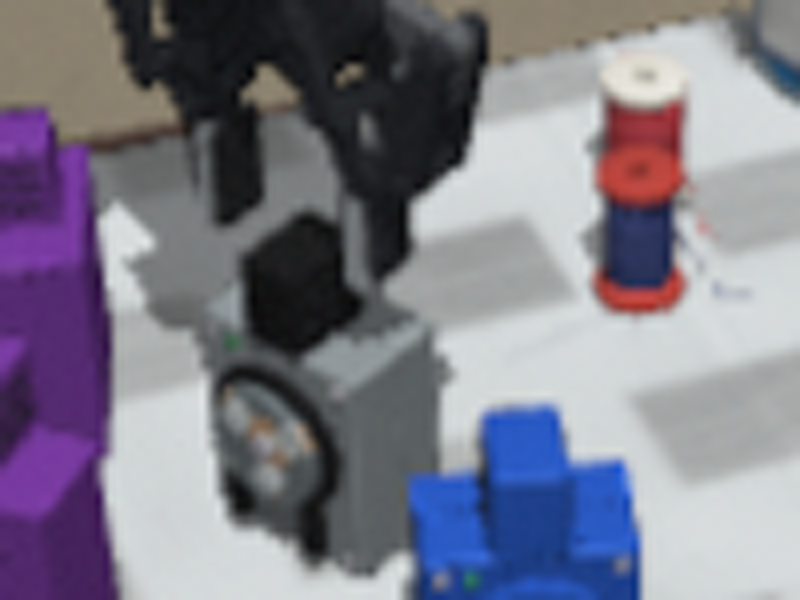

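The fingers straddle the tab, centred sideways, with the tips near (230,220) and (388,280). Body and neighbours are clear, so I'll close and check.

Request:
play_rows:
  steps:
    - [[0,0,0,0],[0,0,0,0],[0,0,0,0],[0,0,0,0],[0,0,0,0]]
  gripper: 0.03
  squeeze: 110

```text
time: 4.15
ee_pos: [0.4819, 0.2583, 0.0934]
tcp_rot: [180.0, -0.0, 36.3]
wrist_force: [-0.9, 0.3, 0.6]
opening: 0.0301
grasp_force: 0.0
```

```bash
python3 - <<'E'
from h import *
o=bot.get_obs();print(o["ee_pos"],o["opening"],o["wrist_force"])
cs,fs=cam("side")
a=cs["img"][140:215,200:300]
cv2.imwrite("pics/near3.png",cv2.resize(a,(600,450),interpolation=cv2.INTER_CUBIC))
E
```

```text
[0.48187349 0.25834843 0.09343922] 0.030093598757003757 [-0.91390716  0.34775564  0.61799248]
```

View pics/near3.png

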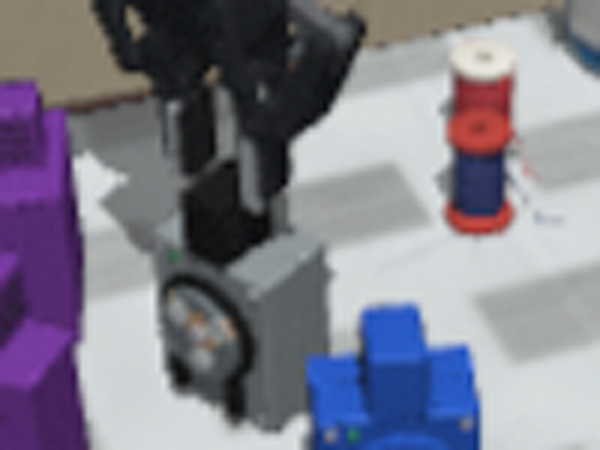

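The fingers are now beside the upper part of the tab, with the right tip at (258,206). I'll go 5 mm lower, then grip.

Request:
play_rows:
  steps:
    - [[0,0,0.0025,0],[0,0,0.0025,0],[0,0,0,0],[0,0,0,0],[0,0,0,0]]

```text
time: 4.62
ee_pos: [0.4815, 0.2582, 0.0878]
tcp_rot: [-180.0, 0.0, 36.3]
wrist_force: [-0.4, 0.2, -0.2]
opening: 0.0301
grasp_force: 0.3
```

Request:
play_rows:
  steps:
    - [[0,0,0,0],[0,0,0,0],[0,0,0,0],[0,0,0,0],[0,0,0,0]]
  gripper: 0
  squeeze: 110

```text
time: 5.03
ee_pos: [0.4817, 0.2584, 0.0885]
tcp_rot: [-180.0, -0.0, 36.3]
wrist_force: [-1.8, 0.9, 5.5]
opening: 0.0201
grasp_force: 107.9
```

Request:
play_rows:
  steps:
    - [[0,0,-0.001,0],[0,0,-0.003,0],[0,0,-0.006,0],[0,0,-0.01,0],[0,0,-0.01,0]]

```text
time: 5.45
ee_pos: [0.4815, 0.2581, 0.1186]
tcp_rot: [180.0, 0.0, 36.3]
wrist_force: [0.2, -0.1, -2.6]
opening: 0.0198
grasp_force: 108.0
```

Request:
play_rows:
  steps:
    - [[0,0,-0.036,0],[0,0,-0.036,0],[0,0,-0.036,0],[0,0,-0.036,0],[0,0,-0.036,0]]

```text
time: 5.87
ee_pos: [0.4813, 0.258, 0.3009]
tcp_rot: [180.0, -0.1, 36.3]
wrist_force: [0.8, -0.4, -3.1]
opening: 0.0199
grasp_force: 108.5
```

```bash
cat > cab.py <<'E'
from h import *
# rectify rim plane z=.176 into cabinet-ish frame at 0.5 mm/px around guess
G=np.array([.6004,-.047,-13.0])
def rect(n,z=.176,N=4):
    im=0
    for _ in range(N): c,f=cam(n);im=im+c["img"].astype(np.float32)
    im/=N
    X,Y=np.meshgrid(np.arange(-90,90,.5)/1e3,np.arange(-90,90,.5)/1e3,indexing='ij') # x rows,y cols
    a=np.radians(G[2]);P=np.stack([G[0]+np.cos(a)*X-np.sin(a)*Y,G[1]+np.sin(a)*X+np.cos(a)*Y,X*0+z],-1)-c["xyz"]
    q=P@Rc(c);u=q[...,0]/q[...,2]*f+c["cx"];v=q[...,1]/q[...,2]*f+c["cy"]
    return cv2.remap(im,u.astype(np.float32),v.astype(np.float32),cv2.INTER_CUBIC).clip(0,255).astype(np.uint8)
if __name__=="__main__":
    a=rect("top");b=rect("side");cv2.imwrite("pics/ra.png",a);cv2.imwrite("pics/rb.png",b)
    o=np.hstack([cv2.resize(x,(400,400)) for x in(a,b)])
    s=400/180
    for k in(0,400):
        for x in(-36,40): cv2.line(o,(int(k+30*s),int((x+90)*s)),(int(k+150*s),int((x+90)*s)),(0,0,255),1)
        for y in(-60,60): cv2.line(o,(int(k+(y+90)*s),int(54*s)),(int(k+(y+90)*s),int(130*s)),(0,0,255),1)
    cv2.imwrite("pics/rect.png",o)
E
python3 cab.py
```

```text
(no output)
```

View pics/rect.png

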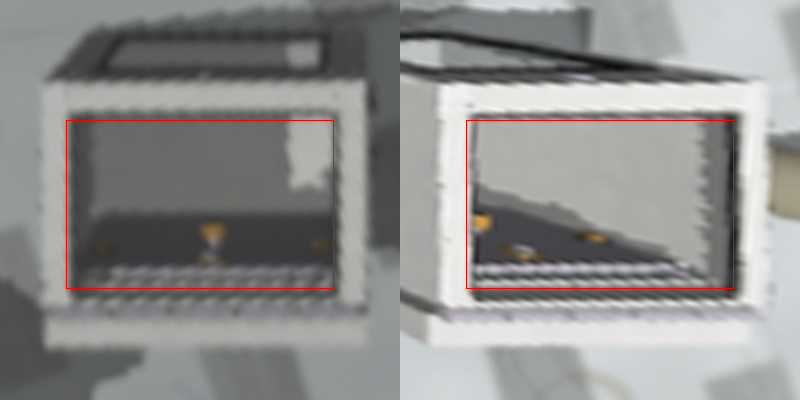

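The rectified views (top left, side right) show the rim shifted a few mm from my guess. The brass screw is visible at (212,232) in the top view. Next I fit the lip edges at sub-pixel level.

```bash
cat > edges.py <<'E'
from h import *
def edge(img,axis,lo,hi,r0,r1,sign):
    # axis 'y': scan along y(cols) within lo..hi mm for rows x in r0..r1 mm
    g=cv2.GaussianBlur(cv2.cvtColor(img,cv2.COLOR_BGR2GRAY).astype(float),(0,0),2)
    if axis=='x': g=g.T
    P=[]
    for r in np.arange(r0,r1,2.):
        l=g[int((r+90)*2)];d=np.gradient(l)*sign;i0=int((lo+90)*2);i1=int((hi+90)*2)
        w=d[i0:i1].clip(0);k=w.argmax();a=max(0,k-5);ww=w[a:k+6]
        P.append((r,(i0+a+(ww*np.arange(len(ww))).sum()/ww.sum())/2-90))
    P=np.array(P)
    for _ in range(3):
        c=np.polyfit(P[:,0],P[:,1],1);e=P[:,1]-np.polyval(c,P[:,0]);P=P[abs(e)<=2*e.std()+.1]
    return c,e.std()
if __name__=="__main__":
    for n in("ra","rb"):
        i=cv2.imread(f"pics/{n}.png")
        for nm,a in dict(outL=('y',-80,-64,-40,30,1),inL=('y',-64,-48,-25,20,-1),inR=('y',50,68,-25,20,1),outR=('y',66,84,-40,30,-1),
            outF=('x',-65,-45,-55,55,1),inF=('x',-47,-28,-45,45,-1)).items():
            c,s=edge(i,*a);print(n,nm,"mid %.2f mm slope %.2f deg sd %.2f"%(np.polyval(c,-5 if a[0]=='y' else 0),np.degrees(np.arctan(c[0])),s))
E
python3 edges.py
```

```text
ra outL mid -71.19 mm slope -0.21 deg sd 0.41
ra inL mid -59.40 mm slope 0.18 deg sd 0.14
ra inR mid 63.08 mm slope -1.63 deg sd 0.25
ra outR mid 74.66 mm slope 0.05 deg sd 0.28
ra outF mid -53.48 mm slope -0.30 deg sd 0.21
ra inF mid -40.74 mm slope -0.40 deg sd 0.19
rb outL mid -72.14 mm slope 0.04 deg sd 0.43
rb inL mid -59.02 mm slope 1.25 deg sd 0.43
rb inR mid 62.58 mm slope 0.73 deg sd 0.29
rb outR mid 75.12 mm slope 0.08 deg sd 0.66
rb outF mid -52.59 mm slope -0.23 deg sd 0.28
rb inF mid -40.15 mm slope -0.36 deg sd 0.09
```

Request:
play_rows:
  steps:
    - [[0,0,0,0.11],[0,0,0,0.11],[0,0,0,0.11],[0,0,0,0.11],[0,0,0,0.11]]

```text
time: 6.68
ee_pos: [0.517, 0.1564, 0.2968]
tcp_rot: [-175.3, 0.9, 14.2]
wrist_force: [0.5, -0.2, -3.6]
opening: 0.02
grasp_force: 108.6
```

Request:
play_rows:
  steps:
    - [[0,0,0,0.11],[0,0,0,0.11],[0,0,0,0.087],[0,0,0,0],[0,0,0,0]]

```text
time: 7.1
ee_pos: [0.5266, 0.0767, 0.2973]
tcp_rot: [-172.2, 2.7, 3.8]
wrist_force: [-0.3, -0.1, -2.2]
opening: 0.0197
grasp_force: 108.7
```

Request:
play_rows:
  steps:
    - [[0.0118,0.018,0,0],[0.0118,0.018,0,0],[0.0118,0.018,0,0],[0.0118,0.018,0,0],[0.0118,0.018,0,0]]

```text
time: 7.52
ee_pos: [0.5915, -0.0062, 0.2827]
tcp_rot: [-172.1, 2.7, 4.1]
wrist_force: [-0.3, -0.2, -3.2]
opening: 0.0201
grasp_force: 108.8
```

Request:
play_rows:
  steps:
    - [[0.0118,0.018,0,0],[0.0118,0.018,0,0],[0.0118,0.018,0,0],[0.0118,0.018,0,0],[0.0118,0.018,0,0]]

```text
time: 7.93
ee_pos: [0.6561, -0.091, 0.2677]
tcp_rot: [-172.1, 2.7, 4.1]
wrist_force: [0.3, -0.7, -2.1]
opening: 0.0199
grasp_force: 108.8
```

Request:
play_rows:
  steps:
    - [[0.0118,0.018,0,0],[0.0118,0.018,0,0],[0.0118,0.018,0,0],[0.0118,0.018,0,0],[0.0118,0.018,0,0]]

```text
time: 8.35
ee_pos: [0.7086, -0.172, 0.2379]
tcp_rot: [-172.1, 2.6, 4.0]
wrist_force: [1.8, -0.2, -5.5]
opening: 0.0197
grasp_force: 109.3
```

Request:
play_rows:
  steps:
    - [[0,0,0,0],[0,0,0,0],[0,0,0,0],[0,0,0,0],[0,0,0,0]]

```text
time: 8.77
ee_pos: [0.7094, -0.1722, 0.2473]
tcp_rot: [-172.4, 1.7, 3.9]
wrist_force: [-0.2, -0.7, -2.2]
opening: 0.0201
grasp_force: 109.4
```

```bash
python3 - <<'E'
from h import *
o=bot.get_obs();print(o["time"],o["ee_pos"],o["tcp_rot"],o["wrist_force"])
def W(p,l):
    a=np.radians(p[2]);return [p[0]+np.cos(a)*l[0]-np.sin(a)*l[1],p[1]+np.sin(a)*l[0]+np.cos(a)*l[1],l[2]]
c,f=cam("side");im=c["img"];cv2.imwrite("pics/over_raw.png",im)
x0,y0,w,h=260,90,120,90;K=6
big=cv2.resize(im[y0:y0+h,x0:x0+w],None,fx=K,fy=K,interpolation=cv2.INTER_CUBIC)
pt=lambda P:tuple(int(round(v)) for v in((proj(c,f,P)[0]-x0+.5)*K,(proj(c,f,P)[1]-y0+.5)*K))
zz=o["ee_pos"][2]-.0885;p=[*o["ee_pos"][:2],o["tcp_rot"][2]]
for z in(zz,zz+.084):
    L=[pt(W(p,(a,b,z))) for a,b in((-.025,-.033),(.025,-.033),(.025,.033),(-.025,.033))]
    for i in range(4): cv2.line(big,L[i],L[(i+1)%4],(0,0,255),1)
C=[.5974,-.0446,-12.8]
L=[pt(W(C,(a,b,.176))) for a,b in((-.036,-.06),(.04,-.06),(.04,.06),(-.036,.06))]
for i in range(4): cv2.line(big,L[i],L[(i+1)%4],(0,255,0),1)
cv2.imwrite("pics/over.png",big)
E
```

```text
8.7667 [ 0.70940793 -0.17222151  0.24729241] [-172.4414046     1.73296365    3.94623463] [-0.15217917 -0.72685343 -2.16647043]
```

View pics/over.png

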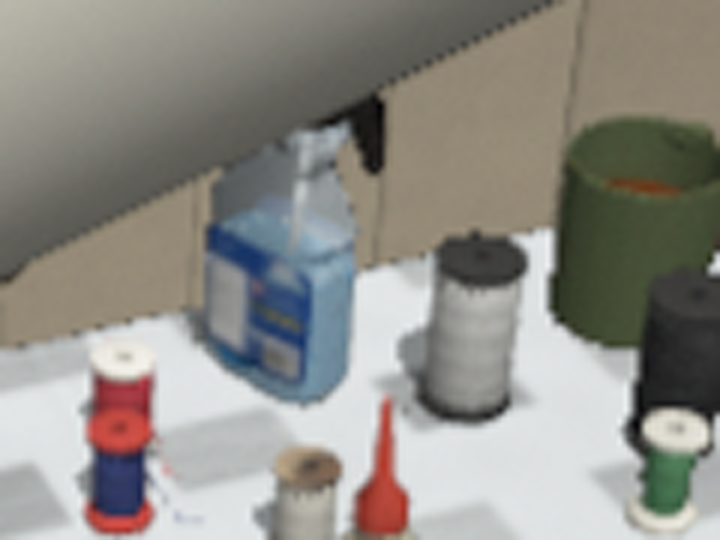

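The rotation rows also moved and tilted the arm, and I had assumed they wouldn't. The forces stayed at about 3 N, so nothing was hit. I'll check the joints.

```bash
python3 - <<'E'
from h import *
o=bot.get_obs();print(np.round(o["q"],1),np.round(o["qd"],2),o["ee_pos"],o["tcp_rot"])
c,f=cam("side");cv2.imwrite("pics/now_s.png",c["img"])
c,f=cam("top");cv2.imwrite("pics/now_t.png",c["img"])
a=cv2.imread("pics/now_s.png");b=cv2.imread("pics/now_t.png")
cv2.imwrite("pics/now.png",np.hstack([a[60:360,160:560],b[60:360,160:560]]))
E
```

```text
[-16.4  46.5  70.7 118.6   6.5 159.6] [-0.2   0.41 -0.2  -0.04 -0.08 -0.1 ] [ 0.70933511 -0.17236292  0.24698871] [-172.43061734    1.76248438    3.93627475]
```

View pics/now.png

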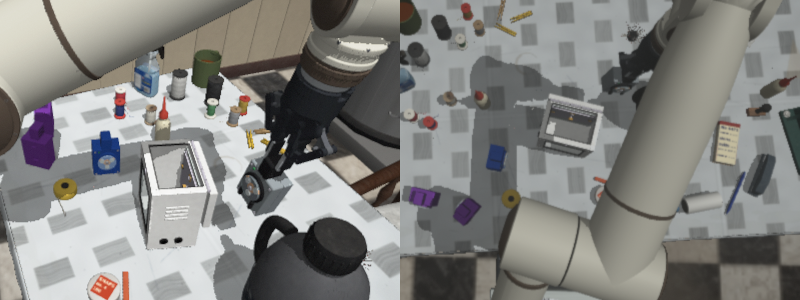

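Joint 6 would need about 188° for this yaw, because the tool's half-turn was the wrong choice. Joint 3 is also at its limit. I'll raise carefully, put the pump down on free table, regrip it half a turn round, and watch the tilt.

Request:
play_rows:
  steps:
    - [[-0.003,0,-0.01,0],[-0.003,0,-0.01,0],[-0.003,0,-0.01,0],[0,0,0,0],[0,0,0,0]]

```text
time: 9.33
ee_pos: [0.6938, -0.1755, 0.2709]
tcp_rot: [-172.6, 1.3, 3.8]
wrist_force: [0.2, -0.0, -3.0]
opening: 0.0196
grasp_force: 109.4
```

```bash
python3 - <<'E'
from h import *
o=bot.get_obs();print(np.round(o["q"],1),o["ee_pos"],o["tcp_rot"])
c,f=cam("top");print([atz(c,f,u,v,0)[:2].round(3) for u,v in((400,120),(300,250),(170,300),(290,130),(200,260))])
E
```

```text
[-17.   44.6  70.7 120.    6.5 159.1] [ 0.69382099 -0.17546137  0.27087286] [-172.57881676    1.32748754    3.79722023]
[array([ 0.84 , -0.278]), array([0.435, 0.022]), array([0.282, 0.396]), array([0.8  , 0.059]), array([0.398, 0.315])]
```

Request:
play_rows:
  steps:
    - [[-0.004,0,-0.012,0],[-0.004,0,-0.012,0],[-0.004,0,-0.012,0],[-0.004,0,-0.012,0],[0,0,0,0]]

```text
time: 9.8
ee_pos: [0.6664, -0.1786, 0.3104]
tcp_rot: [-172.9, 0.5, 3.7]
wrist_force: [-0.7, 0.4, -2.2]
opening: 0.02
grasp_force: 109.4
```

```bash
python3 - <<'E'
from h import *
o=bot.get_obs();print(np.round(o["q"],2),o["ee_pos"],o["tcp_rot"])
E
```

```text
[-17.87  41.53  70.76 122.36   6.44 158.3 ] [ 0.66640906 -0.17864841  0.31041196] [-172.8606239     0.52751206    3.68926055]
```

Request:
play_rows:
  steps:
    - [[-0.021,-0.01,0,0],[-0.021,-0.015,0,0],[-0.021,-0.02,0,0],[-0.021,-0.02,0,0],[-0.021,-0.02,0,0]]

```text
time: 10.22
ee_pos: [0.5628, -0.103, 0.3193]
tcp_rot: [-172.8, 0.7, 3.7]
wrist_force: [1.0, 0.1, -2.1]
opening: 0.0199
grasp_force: 109.4
```

```bash
python3 - <<'E'
from h import *
o=bot.get_obs();print(np.round(o["q"],2),o["ee_pos"],o["tcp_rot"])
E
```

```text
[-13.95  15.89  35.03 111.98   6.66 162.23] [ 0.56283983 -0.10303165  0.31927901] [-172.7924836     0.67295021    3.70135868]
```

The tilt of 7.2° is now part of the commanded pose. I'll set the pump down on the free patch near (0.44, -0.015) and recover there.

Request:
play_rows:
  steps:
    - [[-0.024,-0.013,0,0],[-0.024,-0.013,0,0],[-0.024,-0.013,0,0],[-0.024,-0.013,0,0],[-0.024,-0.013,0,0]]

```text
time: 10.63
ee_pos: [0.439, -0.0466, 0.3292]
tcp_rot: [-172.8, 0.6, 3.7]
wrist_force: [0.2, 1.2, -2.0]
opening: 0.0199
grasp_force: 109.4
```

Request:
play_rows:
  steps:
    - [[0,0,0.03,0],[0,0,0.03,0],[0,0,0.03,0],[0,0,0.03,0],[0,0,0,0]]

```text
time: 11.05
ee_pos: [0.4354, -0.0314, 0.2045]
tcp_rot: [-172.7, 1.1, 3.8]
wrist_force: [0.5, 0.8, -3.9]
opening: 0.0197
grasp_force: 109.3
```

Request:
play_rows:
  steps:
    - [[0,0,0.025,0],[0,0,0.025,0],[0,0,0.025,0],[0,0,0.02,0],[0,0,0.005,0]]

```text
time: 11.47
ee_pos: [0.4353, -0.0196, 0.1095]
tcp_rot: [-172.8, 0.8, 3.7]
wrist_force: [0.1, 0.3, -2.8]
opening: 0.0199
grasp_force: 109.3
```

Request:
play_rows:
  steps:
    - [[0,0,0.003,0],[0,0,0.003,0],[0,0,0,0],[0,0,0,0],[0,0,0,0]]

```text
time: 11.88
ee_pos: [0.4364, -0.0191, 0.1057]
tcp_rot: [-172.8, 0.6, 3.7]
wrist_force: [0.4, 0.1, -3.5]
opening: 0.0202
grasp_force: 109.3
```

Request:
play_rows:
  steps:
    - [[0,0,0.004,0],[0,0,0.003,0],[0,0,0.002,0],[0,0,0,0],[0,0,0,0]]

```text
time: 12.3
ee_pos: [0.4355, -0.0178, 0.0955]
tcp_rot: [-172.8, 0.7, 3.7]
wrist_force: [-0.4, -0.4, -3.3]
opening: 0.0197
grasp_force: 109.4
```

Request:
play_rows:
  steps:
    - [[0,0,0.001,0],[0,0,0.001,0],[0,0,0.001,0],[0,0,0,0],[0,0,0,0]]

```text
time: 12.72
ee_pos: [0.4355, -0.0175, 0.0926]
tcp_rot: [-172.8, 0.7, 3.7]
wrist_force: [-0.6, -0.5, -3.3]
opening: 0.0198
grasp_force: 109.4
```

Request:
play_rows:
  steps:
    - [[0,0,0.0008,0],[0,0,0.0008,0],[0,0,0,0],[0,0,0,0],[0,0,0,0]]

```text
time: 13.13
ee_pos: [0.4357, -0.0172, 0.0915]
tcp_rot: [-172.8, 0.7, 3.7]
wrist_force: [-0.3, 0.8, 3.1]
opening: 0.0195
grasp_force: 110.2
```

Request:
play_rows:
  steps:
    - [[0,0,0,0],[0,0,0,0],[0,0,0,0],[0,0,0,0],[0,0,0,0]]
  gripper: 0.055

```text
time: 13.55
ee_pos: [0.4355, -0.0173, 0.0911]
tcp_rot: [-172.8, 0.7, 3.7]
wrist_force: [0.0, 0.2, 0.6]
opening: 0.0552
grasp_force: 0.0
```

Request:
play_rows:
  steps:
    - [[0,0,-0.01,0],[0,0,-0.02,0],[0,0,-0.03,0],[0,0,-0.04,0],[0,0,-0.04,0]]

```text
time: 13.97
ee_pos: [0.4377, -0.0348, 0.2319]
tcp_rot: [-172.8, 0.7, 3.7]
wrist_force: [1.2, -0.7, -0.1]
opening: 0.0547
grasp_force: 0.0
```

Request:
play_rows:
  steps:
    - [[0,0,-0.03,0],[0,0,-0.03,0],[0,0,0,0],[0,0,0,0],[0,0,0,0]]

```text
time: 14.38
ee_pos: [0.4396, -0.0422, 0.2894]
tcp_rot: [-172.8, 0.7, 3.7]
wrist_force: [-0.2, 0.2, -0.8]
opening: 0.0546
grasp_force: 0.0
```

```bash
python3 - <<'E'
from h import *
o=bot.get_obs();print(np.round(o["q"],2),o["ee_pos"],o["tcp_rot"])
c,f=cam("side");cv2.imwrite("pics/rel.png",c["img"]);print(proj(c,f,[.4357,-.006,.05]))
E
```

```text
[-10.23  -4.87   9.05 106.35   6.83 165.95] [ 0.43962866 -0.0422366   0.28939703] [-172.78502007    0.70933836    3.71808048]
(np.float64(247.47749811483195), np.float64(271.51099195909995))
```

Pump released (the weight reading went to 0). Now I unwind joint 6 towards its opposite limit so that a mirrored over-turn can cancel the tilt.

Request:
play_rows:
  steps:
    - [[0,0,0,-0.12],[0,0,0,-0.12],[0,0,0,-0.12],[0,0,0,-0.12],[0,0,0,-0.12]]

```text
time: 14.85
ee_pos: [0.4391, -0.042, 0.2884]
tcp_rot: [-173.6, -3.4, 38.2]
wrist_force: [-0.5, 0.5, 0.2]
opening: 0.0548
grasp_force: 0.0
```

Request:
play_rows:
  steps:
    - [[0,0,0,-0.12],[0,0,0,-0.12],[0,0,0,-0.12],[0,0,0,-0.12],[0,0,0,-0.12]]

```text
time: 15.27
ee_pos: [0.4391, -0.042, 0.2884]
tcp_rot: [-176.6, -6.5, 72.6]
wrist_force: [-0.0, 0.5, 0.5]
opening: 0.055
grasp_force: 0.0
```

Request:
play_rows:
  steps:
    - [[0,0,0,-0.12],[0,0,0,-0.12],[0,0,0,-0.12],[0,0,0,-0.12],[0,0,0,-0.12]]

```text
time: 15.68
ee_pos: [0.4391, -0.042, 0.2884]
tcp_rot: [179.1, -7.2, 107.2]
wrist_force: [-0.2, -0.1, 0.0]
opening: 0.0548
grasp_force: 0.0
```

Request:
play_rows:
  steps:
    - [[0,0,0,-0.12],[0,0,0,-0.12],[0,0,0,-0.12],[0,0,0,-0.12],[0,0,0,-0.12]]

```text
time: 16.1
ee_pos: [0.4391, -0.042, 0.2884]
tcp_rot: [175.2, -5.5, 141.8]
wrist_force: [-0.9, -0.3, -0.4]
opening: 0.055
grasp_force: 0.0
```

Request:
play_rows:
  steps:
    - [[0,0,0,-0.12],[0,0,0,-0.12],[0,0,0,-0.12],[0,0,0,-0.12],[0,0,0,-0.12]]

```text
time: 16.52
ee_pos: [0.4391, -0.042, 0.2884]
tcp_rot: [172.9, -1.8, 176.0]
wrist_force: [-0.0, -0.6, 0.2]
opening: 0.0555
grasp_force: 0.0
```

```bash
python3 - <<'E'
from h import *
o=bot.get_obs();print(np.round(o["q"],2),o["ee_pos"],o["tcp_rot"])
# is the pump standing? compare dark/grey mass near expected place, before/after
i=cv2.imread("pics/rel.png")[230:300,215:285];g=i.astype(int)
print("gray hist",[(g.mean(2)[r:r+10].min(1).mean().round()) for r in range(0,70,10)])
m=(g.mean(2)<60);ys,xs=np.nonzero(m);print("dark bbox",xs.min()+215,xs.max()+215,ys.min()+230,ys.max()+230)
c,f=cam("side");print("tab top exp",proj(c,f,[.4357,-.006,.116]),"base",proj(c,f,[.4357,-.006,0]))
E
```

```text
[-10.21  -4.87   8.92 106.34   6.83  -6.28] [ 0.4390756  -0.04195564  0.28837038] [172.9319623   -1.78851561 176.02815637]
gray hist [np.float64(80.0), np.float64(55.0), np.float64(20.0), np.float64(25.0), np.float64(37.0), np.float64(22.0), np.float64(100.0)]
dark bbox 222 270 230 291
tab top exp (np.float64(246.01021716903153), np.float64(250.39306925870272)) base (np.float64(248.4914391571427), np.float64(286.1041948597203))
```

Request:
play_rows:
  steps:
    - [[0,0,0,-0.12],[0,0,0,-0.12],[0,0,0,-0.12],[0,0,0,-0.12],[0,0,0,-0.12]]

```text
time: 16.98
ee_pos: [0.4392, -0.042, 0.2886]
tcp_rot: [173.2, 2.5, -150.0]
wrist_force: [0.8, 0.6, 0.7]
opening: 0.0552
grasp_force: 0.0
```

Request:
play_rows:
  steps:
    - [[0,0,0,-0.12],[0,0,0,-0.12],[0,0,0,-0.12],[0,0,0,-0.12],[0,0,0,-0.12]]

```text
time: 17.4
ee_pos: [0.4392, -0.042, 0.2886]
tcp_rot: [175.8, 5.9, -115.7]
wrist_force: [-0.6, 0.3, 0.5]
opening: 0.0548
grasp_force: 0.0
```

Request:
play_rows:
  steps:
    - [[0,0,0,-0.12],[0,0,0,-0.12],[0,0,0,-0.12],[0,0,0,-0.12],[0,0,0,-0.12]]

```text
time: 17.82
ee_pos: [0.4392, -0.042, 0.2886]
tcp_rot: [179.9, 7.3, -81.1]
wrist_force: [0.4, 0.3, -0.0]
opening: 0.0549
grasp_force: 0.0
```

Request:
play_rows:
  steps:
    - [[0,0,0,-0.12],[0,0,0,-0.12],[0,0,0,-0.12],[0,0,0,-0.12],[0,0,0,-0.12]]

```text
time: 18.23
ee_pos: [0.4392, -0.042, 0.2886]
tcp_rot: [-176.0, 6.1, -46.5]
wrist_force: [0.3, 0.2, 0.0]
opening: 0.055
grasp_force: 0.0
```

Request:
play_rows:
  steps:
    - [[0,0,0,-0.12],[0,0,0,-0.12],[0,0,0,-0.12],[0,0,0,-0.12],[0,0,0,-0.12]]

```text
time: 18.65
ee_pos: [0.4392, -0.042, 0.2886]
tcp_rot: [-173.3, 2.8, -12.2]
wrist_force: [-0.9, 0.5, 0.4]
opening: 0.055
grasp_force: 0.0
```

Request:
play_rows:
  steps:
    - [[0,0,0,-0.06],[0,0,0,-0.06],[0,0,0,-0.06],[0,0,0,0],[0,0,0,0]]

```text
time: 19.07
ee_pos: [0.4434, -0.0065, 0.2887]
tcp_rot: [-174.5, 1.6, -4.8]
wrist_force: [0.0, 0.7, 0.2]
opening: 0.0551
grasp_force: 0.0
```

```bash
python3 - <<'E'
from h import *
o=bot.get_obs();print(np.round(o["q"],2),o["ee_pos"],o["tcp_rot"],"toolz",R.from_euler('xyz',o["tcp_rot"],degrees=True).as_matrix()[:,2].round(4))
E
```

```text
[  -4.64   -5.42    8.58  105.59    5.49 -179.82] [ 0.44337608 -0.00647461  0.28872445] [-174.51564557    1.61216465   -4.8151522 ] toolz [-0.0199  0.0976 -0.995 ]
```

Request:
play_rows:
  steps:
    - [[0,0,0,-0.06],[0,0,0,-0.06],[0,0,0,-0.06],[0,0,0,-0.06],[0,0,0,-0.06]]

```text
time: 19.48
ee_pos: [0.4409, 0.067, 0.2887]
tcp_rot: [-177.6, 0.3, 6.8]
wrist_force: [-0.4, -0.3, 0.1]
opening: 0.0552
grasp_force: 0.0
```

Request:
play_rows:
  steps:
    - [[0,0,0,-0.06],[0,0,0,-0.06],[0,0,0,-0.06],[0,0,0,0],[0,0,0,0]]

```text
time: 19.9
ee_pos: [0.4319, 0.1106, 0.2888]
tcp_rot: [-179.5, 0.0, 13.9]
wrist_force: [0.7, -0.7, 0.2]
opening: 0.0549
grasp_force: 0.0
```

```bash
python3 - <<'E'
from h import *
o=bot.get_obs();print(np.round(o["q"],2),o["ee_pos"],o["tcp_rot"],"toolz",R.from_euler('xyz',o["tcp_rot"],degrees=True).as_matrix()[:,2].round(4))
E
```

```text
[  14.01   -6.56    7.74  104.29    0.5  -179.88] [0.43193549 0.11056741 0.2888337 ] [-1.79498402e+02  1.10312060e-03  1.38948548e+01] toolz [-0.0021  0.0085 -1.    ]
```

Request:
play_rows:
  steps:
    - [[0,0,0,-0.03],[0,0,0,-0.025],[0,0,0,0],[0,0,0,0.1],[0,0,0,0.12]]

```text
time: 20.32
ee_pos: [0.4285, 0.1236, 0.2892]
tcp_rot: [179.9, -0.1, 3.3]
wrist_force: [-0.5, -0.4, 0.0]
opening: 0.055
grasp_force: 0.0
```

Request:
play_rows:
  steps:
    - [[0,0,0,0.12],[0,0,0,0.12],[0,0,0,0.12],[0,0,0,0.12],[0,0,0,0.12]]

```text
time: 20.73
ee_pos: [0.4285, 0.1235, 0.2892]
tcp_rot: [180.0, -0.1, -31.2]
wrist_force: [-0.3, -0.0, -0.9]
opening: 0.0551
grasp_force: 0.0
```

Request:
play_rows:
  steps:
    - [[0,0,0,0.12],[0,0,0,0.12],[0,0,0,0.12],[0,0,0,0.12],[0,0,0,0.12]]

```text
time: 21.15
ee_pos: [0.4285, 0.1235, 0.2892]
tcp_rot: [-180.0, -0.1, -65.6]
wrist_force: [0.6, 0.3, 0.3]
opening: 0.0549
grasp_force: 0.0
```

Request:
play_rows:
  steps:
    - [[0,0,0,0.12],[0,0,0,0.12],[0,0,0,0.12],[0,0,0,0.12],[0,0,0,0.12]]

```text
time: 21.57
ee_pos: [0.4285, 0.1235, 0.2891]
tcp_rot: [-179.9, -0.1, -100.0]
wrist_force: [-0.4, 0.1, -0.4]
opening: 0.0548
grasp_force: 0.0
```

Request:
play_rows:
  steps:
    - [[0,0,0,0.12],[0,0,0,0.12],[0,0,0,0.12],[0,0,0,0.12],[0,0,0,0.12]]

```text
time: 21.98
ee_pos: [0.4285, 0.1235, 0.2892]
tcp_rot: [-179.9, 0.0, -134.4]
wrist_force: [-0.7, 0.4, -0.2]
opening: 0.0551
grasp_force: 0.0
```

Request:
play_rows:
  steps:
    - [[0,0,0,0.12],[0,0,0,0.12],[0,0,0,0.12],[0,0,0,0.12],[0,0,0,0.12]]

```text
time: 22.4
ee_pos: [0.4285, 0.1235, 0.2892]
tcp_rot: [-179.9, 0.1, -168.8]
wrist_force: [-0.7, 0.5, -0.1]
opening: 0.0551
grasp_force: 0.0
```

```bash
python3 - <<'E'
from h import *
o=bot.get_obs();print(np.round(o["q"],2),o["ee_pos"],o["tcp_rot"],"toolz",R.from_euler('xyz',o["tcp_rot"],degrees=True).as_matrix()[:,2].round(4))
c,f=cam("side");im=c["img"];cv2.imwrite("pics/regrasp.png",im)
# rectify at z=.116 around guess
a=np.radians(3.7)
X,Y=np.meshgrid(np.arange(-60,60,.4)/1e3,np.arange(-60,60,.4)/1e3,indexing='ij')
def rect(z):
    P=np.stack([.435+np.cos(a)*X-np.sin(a)*Y,-.006+np.sin(a)*X+np.cos(a)*Y,X*0+z],-1)-c["xyz"]
    q=P@Rc(c);return cv2.remap(im,(q[...,0]/q[...,2]*f+c["cx"]).astype(np.float32),(q[...,1]/q[...,2]*f+c["cy"]).astype(np.float32),cv2.INTER_CUBIC)
o2=[]
for z,hx,hy in((.116,.017,.012),(.084,.025,.033)):
    r=cv2.resize(rect(z),(390,390));s=390/120
    cv2.rectangle(r,(int((60-hy*1e3)*s),int((60-hx*1e3)*s)),(int((60+hy*1e3)*s),int((60+hx*1e3)*s)),(0,0,255),1);o2.append(r)
cv2.imwrite("pics/pumprect.png",np.hstack(o2))
E
```

```text
[ 1.6140e+01 -6.5900e+00  7.7500e+00  1.0428e+02 -1.0000e-01  4.9000e+00] [0.42851984 0.12346378 0.28915719] [-1.79904406e+02  6.52677735e-02 -1.68758963e+02] toolz [ 0.0014 -0.0014 -1.    ]
```

```bash
python3 - <<'E'
import cv2,numpy as np
i=cv2.imread("pics/pumprect.png");s=390/120
g=i[:,:390].max(2).astype(int)
for r in range(60,390,18): print("%4d"%(r/s-60)," ".join("%3d"%g[r,c] for c in range(60,390,18)))
print("y cols"," ".join("%3d"%(c/s-60) for c in range(60,390,18)))
E
```

```text
-41 171 192 216 217 215 219 138 154 186 225 221 218 124  71 173 204 194 217 210
 -36 103 147 197 215 215 219 151 154 193 226 222 193  45  47  69 204 199 211 210
 -30 136 155 152 130 193 216 165 143 170 228 223 216  77  44 122 211 195 199 200
 -24  34  32  27  28  64 167 218 120 152 224 224 220 218 211 215 203 181 179 187
 -19 138 123  23  20  13  17  18  52  97 144 221 222 217 213 209 186 171 177 187
 -13 155 149  16  25  26  22  34  30  26  25 119 176 200 197 182 170 169 174 186
  -8 154 149  14  25  27  24  35  29  27  28 145 180 172 174 176 170 167 175 182
  -2 155 127  20  27  28  25  34  31  27  29 133 184 176 174 175 173 168 174 182
   2 154 133  24  25  25  26  36  31  29  27 143 179 176 174 174 175 168 171 179
   8 155 147  28  18  24  22  34  31  30  24 162 179 176 172 175 174 168 172 180
  13 154 155 155 151 103  44  21  25  24  25 160 183 170 172 174 174 169 174 178
  19 181 190 216 217 218 216 217 215 211 209 215 186 168 174 175 174 169 174 179
  24 159 181 218 216 211 218 218 216 215 210 214 186 175 167 174 175 169 176 179
  30 155 179 216 218 218 216 214 213 215 210 217 207 202 200 148 118 146 175 211
  36 156 179 216 216 216 216 218 216 214 210 209 215 218 214 156 142 138 135 117
  41 157 178 215 216 216 216 216 218 218 216 208 215 212 119 127 131 126 108 111
  47 157 178 215 215 215 216 217 219 218 219 212 216 216 197 138 150 147 112 123
  52 160 177 214 215 216 216 217 219 219 219 215 216 220 156 112  98 130 132 131
  58 163 178 214 215 216 216 218 219 219 220 219 216 211 145  92 112 148 127 127
y cols -41 -36 -30 -24 -19 -13  -8  -2   2   8  13  19  24  30  36  41  47  52  58
```

The tilt is fixed (under 0.15°), and the numbers show the pump's tab upright near (0.4335, -0.007). I'm moving over it and regripping.

Request:
play_rows:
  steps:
    - [[0,0,0,0.066],[0,0,0,0.066],[0.0034,-0.0405,0,0],[0,-0.04,0,0],[0,-0.03,0,0]]
  gripper: 0.05

```text
time: 22.87
ee_pos: [0.4326, 0.0115, 0.2894]
tcp_rot: [-179.9, 0.1, -175.7]
wrist_force: [0.0, -0.1, 0.5]
opening: 0.0498
grasp_force: 0.0
```

Request:
play_rows:
  steps:
    - [[0,-0.02,0,0],[0,0,0.02,0],[0,0,0.04,0],[0,0,0.04,0],[0,0,0.04,0]]

```text
time: 23.28
ee_pos: [0.4346, -0.0074, 0.1479]
tcp_rot: [-179.9, 0.1, -175.8]
wrist_force: [0.2, -0.2, -0.1]
opening: 0.0497
grasp_force: 0.0
```

Request:
play_rows:
  steps:
    - [[0,0,0.02,0],[0,0,0.01,0],[0,0,0,0],[0,0,0,0],[0,0,0,0]]

```text
time: 23.7
ee_pos: [0.4355, -0.007, 0.1214]
tcp_rot: [-179.9, 0.2, -175.9]
wrist_force: [0.3, 0.4, 0.8]
opening: 0.0499
grasp_force: 0.0
```

Request:
play_rows:
  steps:
    - [[0.001,0,0.012,0.003],[0.001,0,0.012,0.003],[0,0,0.0065,0],[0,0,0,0],[0,0,0,0]]

```text
time: 24.12
ee_pos: [0.4322, -0.0071, 0.0883]
tcp_rot: [-179.9, 0.0, -176.3]
wrist_force: [0.9, -0.5, 0.3]
opening: 0.0499
grasp_force: 0.0
```

Request:
play_rows:
  steps:
    - [[0,0,0,0],[0,0,0,0],[0,0,0,0],[0,0,0,0],[0,0,0,0]]
  gripper: 0
  squeeze: 110

```text
time: 24.53
ee_pos: [0.4331, -0.0069, 0.0899]
tcp_rot: [-179.9, 0.2, -176.3]
wrist_force: [-1.5, 2.3, 5.8]
opening: 0.0195
grasp_force: 107.8
```

Request:
play_rows:
  steps:
    - [[0,0,-0.001,0],[0,0,-0.003,0],[0,0,-0.01,0],[0,0,-0.01,0],[0,0,-0.01,0]]

```text
time: 24.95
ee_pos: [0.4326, -0.0071, 0.124]
tcp_rot: [-179.9, 0.1, -176.3]
wrist_force: [-0.9, -0.0, -2.8]
opening: 0.0195
grasp_force: 108.2
```

Request:
play_rows:
  steps:
    - [[0,0,-0.037,0],[0,0,-0.037,0],[0,0,-0.037,0],[0,0,-0.037,0],[0,0,-0.037,0]]

```text
time: 25.37
ee_pos: [0.4319, -0.0068, 0.3107]
tcp_rot: [-179.9, 0.2, -176.3]
wrist_force: [1.1, 0.8, -2.6]
opening: 0.0191
grasp_force: 108.7
```

Request:
play_rows:
  steps:
    - [[0,0,0,0.096],[0,0,0,0.096],[0,0,0,0.096],[0,0,0,0],[0,0,0,0]]

```text
time: 25.78
ee_pos: [0.4323, -0.0068, 0.3085]
tcp_rot: [-179.9, 0.1, 167.4]
wrist_force: [-0.5, -0.3, -2.8]
opening: 0.0196
grasp_force: 108.7
```

```bash
python3 - <<'E'
from h import *
o=bot.get_obs();print(np.round(o["q"],2),o["ee_pos"],o["tcp_rot"])
E
```

```text
[-8.5000e-01 -7.5500e+00  9.1500e+00  1.0658e+02 -8.0000e-02  1.1770e+01] [ 0.43225363 -0.00683091  0.30853465] [-1.79948342e+02  1.33888862e-01  1.67382459e+02]
```

Request:
play_rows:
  steps:
    - [[-0.033,0,0,0.003],[-0.033,0,0,0],[-0.033,0,0,0],[-0.033,0,0,0],[-0.033,0,0,0]]

```text
time: 26.2
ee_pos: [0.5944, -0.0441, 0.3083]
tcp_rot: [-179.9, 0.1, 167.3]
wrist_force: [1.2, 0.1, -2.1]
opening: 0.0193
grasp_force: 108.7
```

Request:
play_rows:
  steps:
    - [[0,0,0,0],[0,0,0,0],[0,0,0,0],[0,0,0,0],[0,0,0,0]]

```text
time: 26.62
ee_pos: [0.5922, -0.0435, 0.3096]
tcp_rot: [-180.0, 0.2, 167.1]
wrist_force: [0.7, 0.1, -2.4]
opening: 0.0196
grasp_force: 108.7
```

```bash
cat > look.py <<'E'
from h import *
import sys
o=bot.get_obs();np.set_printoptions(precision=4,suppress=True)
C=np.array([.5974,-.0446]);a=np.radians(-12.8)
d=o["ee_pos"][:2]-C
print("t",o["time"],"q",o["q"].round(1),"tcp",o["ee_pos"],o["tcp_rot"],"in cab x,y mm",(1e3*(np.cos(a)*d[0]+np.sin(a)*d[1])).round(2),(1e3*(-np.sin(a)*d[0]+np.cos(a)*d[1])).round(2),"underside",o["ee_pos"][2]-.0895,
 "F cab",(np.cos(a)*o["wrist_force"][0]+np.sin(a)*o["wrist_force"][1]).round(2),(-np.sin(a)*o["wrist_force"][0]+np.cos(a)*o["wrist_force"][1]).round(2),o["wrist_force"][2].round(2))
E
cat > over.py <<'E'
from h import *
o=bot.get_obs()
def W(p,l):
    a=np.radians(p[2]);return [p[0]+np.cos(a)*l[0]-np.sin(a)*l[1],p[1]+np.sin(a)*l[0]+np.cos(a)*l[1],l[2]]
c,f=cam("side");im=c["img"];cv2.imwrite("pics/over_raw.png",im)
x0,y0,w,h=285,130,100,90;K=6
big=cv2.resize(im[y0:y0+h,x0:x0+w],None,fx=K,fy=K,interpolation=cv2.INTER_CUBIC)
pt=lambda P:tuple(int(round(v)) for v in((proj(c,f,P)[0]-x0+.5)*K,(proj(c,f,P)[1]-y0+.5)*K))
zz=o["ee_pos"][2]-.0895;p=[*o["ee_pos"][:2],o["tcp_rot"][2]-180]
for z in(zz,zz+.084):
    L=[pt(W(p,(a,b,z))) for a,b in((-.025,-.033),(.025,-.033),(.025,.033),(-.025,.033))]
    for i in range(4): cv2.line(big,L[i],L[(i+1)%4],(0,0,255),1)
C=[.5974,-.0446,-12.8]
L=[pt(W(C,(a,b,.176))) for a,b in((-.036,-.06),(.04,-.06),(.04,.06),(-.036,.06))]
for i in range(4): cv2.line(big,L[i],L[(i+1)%4],(0,255,0),1)
cv2.imwrite("pics/over2.png",big)
E
python3 look.py; python3 over.py
```

```text
t 26.6167 q [ -4.2  15.3  33.4 108.   -0.1   8.7] tcp [ 0.5922 -0.0435  0.3096] [-179.9608    0.2077  167.1063] in cab x,y mm -5.29 -0.03 underside 0.2201249106093062 F cab 0.64 0.23 -2.39
```

View pics/over2.png

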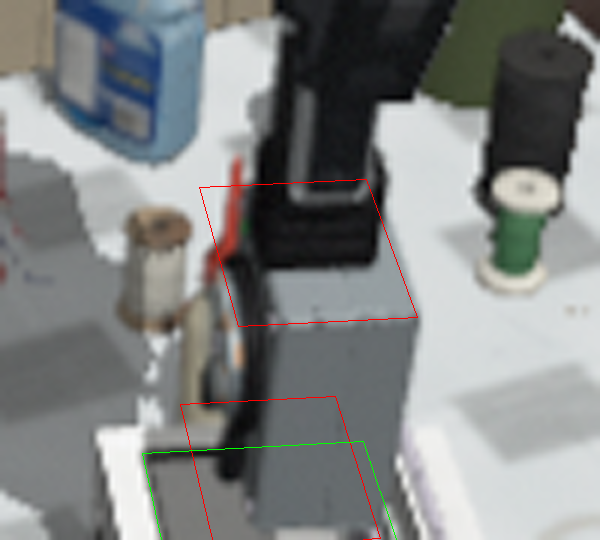

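The red pump model fits the real body: its rear top corner is at (417,317) in both. The pump is over the green opening outline with clearance all round. I'll triangulate the brass screw from the earlier rectified pictures to narrow the height range.

```bash
python3 - <<'E'
from h import *
G=(.6004,-.047,np.radians(-13.));C=np.array([.5974,-.0446]);a=np.radians(-12.8)
n=np.array([np.cos(a),np.sin(a),0]);m=np.array([-np.sin(a),np.cos(a),0])
for nm,fn in(("top","ra"),("side","rb")):
    i=cv2.imread(f"pics/{fn}.png");h=cv2.cvtColor(i,cv2.COLOR_BGR2HSV)
    msk=((h[...,0]>8)&(h[...,0]<28)&(h[...,1]>90)).astype(np.uint8)
    msk[:100]=0
    c,f=cam(nm);p=np.array(c["xyz"])
    k,l,st,ce=cv2.connectedComponentsWithStats(msk)
    for j in range(1,k):
        if st[j,4]<12: continue
        x,y=ce[j][1]/2e3-.09,ce[j][0]/2e3-.09
        P=np.array([G[0]+np.cos(G[2])*x-np.sin(G[2])*y,G[1]+np.sin(G[2])*x+np.cos(G[2])*y,.176]);d=P-p
        C3=np.array([*C,0]);out=[]
        for xc in(.0285,.0315,.04):
            t=(xc-(p-C3)@n)/(d@n);Q=p+t*d;out.append(((Q-C3)@m*1e3,Q[2]*1e3))
        print(nm,ce[j].round(1),st[j],h[l==j].mean(0).round(),np.round(out,1).tolist())
E
```

```text
top [191.9 206.6] [182 201  21  13 226] [ 18. 115. 113.] [[0.6, 124.7], [-0.3, 111.6], [-3.0, 74.4]]
side [ 73.6 198.9] [ 66 192  16  15 197] [ 18. 131. 163.] [[-9.1, 125.2], [-0.4, 115.6], [24.2, 88.3]]
side [174.1 212.8] [163 209  22   9 130] [ 19. 121. 109.] [[21.9, 149.3], [31.1, 140.1], [57.1, 113.9]]
side [ 95.8 225.6] [ 92 223   9   6  29] [ 18. 102.  82.] [[-37.2, 168.8], [-29.0, 159.9], [-5.7, 134.6]]
side [124.4 229.8] [121 227   8   6  37] [ 18. 112.  89.] [[-28.9, 175.3], [-20.5, 166.4], [3.2, 141.4]]
side [110.3 230.9] [104 229  13   5  45] [ 18. 106. 123.] [[-37.4, 176.9], [-29.2, 168.1], [-5.9, 143.1]]
```

Both views agree on the screw: y about 0 and the head top near 112–115 mm. That puts the axis around 107–110 mm. I'm going in.

Request:
play_rows:
  steps:
    - [[-0.002,0,0,0],[0,0,0.014,0],[0,0,0.018,0],[0,0,0.02,0],[0,0,0.018,0]]

```text
time: 27.18
ee_pos: [0.5951, -0.0442, 0.2373]
tcp_rot: [-179.9, 0.1, 167.1]
wrist_force: [0.2, -0.4, -2.8]
opening: 0.0193
grasp_force: 108.7
```

Request:
play_rows:
  steps:
    - [[0,0,0,0],[-0.003,0,0,0],[-0.003,0,0,0],[-0.002,0,0,0],[0,0,0,0]]

```text
time: 27.6
ee_pos: [0.6039, -0.0462, 0.2393]
tcp_rot: [-180.0, 0.2, 167.0]
wrist_force: [-0.4, -0.5, -3.2]
opening: 0.0193
grasp_force: 108.7
```

```bash
python3 look.py
```

```text
t 27.6 q [-4.3 13.6 23.2 99.5 -0.1  8.6] tcp [ 0.6039 -0.0462  0.2393] [-179.9571    0.2053  167.042 ] in cab x,y mm 6.66 -0.12 underside 0.1498105579797417 F cab -0.29 -0.57 -3.18
```

Request:
play_rows:
  steps:
    - [[0,0,0.004,0],[0,0,0.005,0],[0,0,0.005,0],[0,0,0.005,0],[0,0,0.003,0]]

```text
time: 28.02
ee_pos: [0.6027, -0.046, 0.2151]
tcp_rot: [-179.9, 0.0, 167.0]
wrist_force: [0.3, 0.1, -3.6]
opening: 0.0193
grasp_force: 108.7
```

Request:
play_rows:
  steps:
    - [[0,0,0.001,0],[0,0,0.001,0],[0,0,0.001,0],[0,0,0,0],[0,0,0,0]]

```text
time: 28.43
ee_pos: [0.603, -0.0461, 0.2133]
tcp_rot: [-179.9, 0.1, 167.0]
wrist_force: [-0.4, 0.5, -2.2]
opening: 0.0193
grasp_force: 108.7
```

Request:
play_rows:
  steps:
    - [[0,0,0.001,0],[0,0,0.001,0],[0,0,0.001,0],[0,0,0,0],[0,0,0,0]]

```text
time: 28.85
ee_pos: [0.603, -0.0461, 0.2101]
tcp_rot: [-179.9, 0.1, 167.0]
wrist_force: [0.1, 0.6, -3.3]
opening: 0.0192
grasp_force: 108.7
```

Request:
play_rows:
  steps:
    - [[0,0,0.001,0],[0,0,0.001,0],[0,0,0.001,0],[0,0,0,0],[0,0,0,0]]

```text
time: 29.27
ee_pos: [0.603, -0.046, 0.2071]
tcp_rot: [-179.9, 0.1, 167.0]
wrist_force: [0.3, 0.2, -3.1]
opening: 0.0194
grasp_force: 108.7
```

Request:
play_rows:
  steps:
    - [[0,0,0.001,0],[0,0,0.001,0],[0,0,0.0005,0],[0,0,0,0],[0,0,0,0]]

```text
time: 29.68
ee_pos: [0.603, -0.0461, 0.2047]
tcp_rot: [-179.9, 0.1, 167.0]
wrist_force: [-0.1, 0.2, -3.5]
opening: 0.0193
grasp_force: 108.7
```

Request:
play_rows:
  steps:
    - [[0,0,0.001,0],[0,0,0.001,0],[0,0,0.0005,0],[0,0,0,0],[0,0,0,0]]

```text
time: 30.1
ee_pos: [0.6033, -0.0461, 0.2039]
tcp_rot: [-180.0, 0.3, 167.0]
wrist_force: [-1.8, -0.4, 6.5]
opening: 0.0192
grasp_force: 110.1
```

The underside touched the screw head at a TCP height of 0.2039, so the screw axis is at about 108.4 mm, which agrees with vision. I'm backing off, lowering to the entry-hole height (TCP 0.168), then pushing in.

Request:
play_rows:
  steps:
    - [[0,0,-0.003,0],[0.003,0,0,0],[0.004,0,0,0],[0.0025,0,0,0],[0,0,0.007,0]]

```text
time: 30.52
ee_pos: [0.5936, -0.0438, 0.1991]
tcp_rot: [-180.0, 0.2, 167.1]
wrist_force: [-0.5, -0.2, -3.5]
opening: 0.0192
grasp_force: 108.8
```

Request:
play_rows:
  steps:
    - [[0,0,0.01,0],[0,0,0.01,0],[0,0,0.007,0],[0,0,0.0033,0],[0,0,0,0]]

```text
time: 30.93
ee_pos: [0.5933, -0.044, 0.1663]
tcp_rot: [-179.9, -0.0, 167.0]
wrist_force: [-0.8, 0.1, -3.6]
opening: 0.0192
grasp_force: 108.7
```

```bash
python3 look.py
```

```text
t 30.9333 q [-4.2 10.6 11.5 91.  -0.1  8.8] tcp [ 0.5933 -0.044   0.1663] [-179.9255   -0.0197  167.044 ] in cab x,y mm -4.18 -0.3 underside 0.07681910203417938 F cab -0.82 -0.06 -3.6
```

Request:
play_rows:
  steps:
    - [[-0.002,0.0003,0,0],[-0.002,0,0,0],[-0.002,0,0,0],[-0.001,0,0,0],[0,0,0,0]]

```text
time: 31.35
ee_pos: [0.6009, -0.0454, 0.168]
tcp_rot: [-179.9, 0.1, 167.0]
wrist_force: [-1.6, 0.2, -2.6]
opening: 0.0194
grasp_force: 108.7
```

Request:
play_rows:
  steps:
    - [[-0.001,0,0,0],[-0.001,0,0,0],[-0.001,0,0,0],[0,0,0,0],[0,0,0,0]]

```text
time: 31.77
ee_pos: [0.6038, -0.0462, 0.1679]
tcp_rot: [-179.9, 0.1, 167.0]
wrist_force: [-0.9, -1.2, -2.2]
opening: 0.0195
grasp_force: 108.8
```

```bash
python3 look.py
```

```text
t 31.7667 q [-4.3 11.9 13.3 91.3 -0.1  8.6] tcp [ 0.6038 -0.0462  0.1679] [-179.9204    0.1199  167.0353] in cab x,y mm 6.56 -0.16 underside 0.07840183991939434 F cab -0.57 -1.39 -2.24
```

Request:
play_rows:
  steps:
    - [[-0.001,0,0,0],[-0.001,0,0,0],[-0.001,0,0,0],[0,0,0,0],[0,0,0,0]]

```text
time: 32.18
ee_pos: [0.6066, -0.0467, 0.1679]
tcp_rot: [-179.9, 0.1, 167.0]
wrist_force: [-1.7, -1.8, -3.2]
opening: 0.0195
grasp_force: 108.8
```

```bash
python3 look.py
```

```text
t 32.1833 q [-4.4 12.4 13.8 91.3 -0.1  8.6] tcp [ 0.6066 -0.0467  0.1679] [-179.9374    0.1022  167.042 ] in cab x,y mm 9.44 0.0 underside 0.07836611323227846 F cab -1.22 -2.17 -3.23
```

Request:
play_rows:
  steps:
    - [[0,-0.0008,0,0],[-0.001,0,0,0],[-0.001,0,0,0],[-0.001,0,0,0],[0,0,0,0]]

```text
time: 32.6
ee_pos: [0.609, -0.0479, 0.1679]
tcp_rot: [-179.9, 0.1, 167.1]
wrist_force: [-4.3, 0.4, -1.2]
opening: 0.0196
grasp_force: 108.9
```

```bash
python3 look.py
```

```text
t 32.6 q [-4.5 12.8 14.3 91.5 -0.1  8.5] tcp [ 0.609  -0.0479  0.1679] [-179.9499    0.0553  167.0513] in cab x,y mm 12.08 -0.68 underside 0.0784034913916114 F cab -4.26 -0.55 -1.16
```

Request:
play_rows:
  steps:
    - [[0,-0.0008,0,0],[-0.001,0,0,0],[-0.001,0,0,0],[0,0,0,0],[0,0,0,0]]

```text
time: 33.02
ee_pos: [0.6109, -0.0491, 0.1679]
tcp_rot: [-180.0, 0.1, 167.1]
wrist_force: [-4.5, 1.5, -0.1]
opening: 0.0197
grasp_force: 108.8
```

```bash
python3 look.py
```

```text
t 33.0167 q [-4.6 13.  14.6 91.5 -0.   8.4] tcp [ 0.6109 -0.0491  0.1679] [-179.9601    0.0665  167.0543] in cab x,y mm 14.13 -1.4 underside 0.07837630959762087 F cab -4.77 0.45 -0.09
```

Request:
play_rows:
  steps:
    - [[-0.0008,0,0,0],[-0.0008,0,0,0],[-0.0004,0,0,0],[0,0,0,0],[0,0,0,0]]

```text
time: 33.43
ee_pos: [0.6123, -0.0495, 0.1681]
tcp_rot: [-180.0, 0.0, 167.1]
wrist_force: [-7.7, 1.3, 0.0]
opening: 0.0197
grasp_force: 109.1
```

```bash
python3 look.py
```

```text
t 33.4333 q [-4.6 13.3 14.9 91.6 -0.   8.3] tcp [ 0.6123 -0.0495  0.1681] [-179.9581    0.0244  167.0633] in cab x,y mm 15.63 -1.43 underside 0.07859477313718871 F cab -7.76 -0.39 0.02
```

Request:
play_rows:
  steps:
    - [[-0.0004,0,0,0],[0,0,0.001,0],[0,0,0.001,0],[0,0,0.001,0],[0,0,0,0]]

```text
time: 33.85
ee_pos: [0.6121, -0.0494, 0.1654]
tcp_rot: [-180.0, -0.0, 167.1]
wrist_force: [-12.1, 2.8, 2.9]
opening: 0.0194
grasp_force: 109.4
```

```bash
python3 look.py
```

```text
t 33.85 q [-4.6 13.3 14.6 91.4 -0.   8.3] tcp [ 0.6121 -0.0494  0.1654] [-179.9651   -0.0202  167.0793] in cab x,y mm 15.41 -1.4 underside 0.07587521734672961 F cab -12.4 0.06 2.91
```

Request:
play_rows:
  steps:
    - [[0.0006,0,0,0],[0,0,0.001,0],[0,0,0.001,0],[0,0,0.001,0],[0,0,0.001,0]]

```text
time: 34.27
ee_pos: [0.6117, -0.0492, 0.1618]
tcp_rot: [-180.0, 0.0, 167.1]
wrist_force: [-12.0, 3.8, 6.5]
opening: 0.0193
grasp_force: 109.9
```

```bash
python3 look.py
```

```text
t 34.2667 q [-4.6 13.1 14.  90.9 -0.   8.3] tcp [ 0.6117 -0.0492  0.1618] [-179.9762    0.0218  167.0821] in cab x,y mm 14.99 -1.31 underside 0.07230601376203302 F cab -12.52 1.05 6.48
```

Request:
play_rows:
  steps:
    - [[0.0008,-0.0002,0,0],[0,0,0.001,0],[0,0,0.001,0],[0,0,0.001,0],[0,0,0.001,0]]

```text
time: 34.68
ee_pos: [0.6112, -0.0493, 0.1572]
tcp_rot: [-180.0, 0.0, 167.1]
wrist_force: [-8.9, 1.7, 0.5]
opening: 0.0194
grasp_force: 109.0
```

```bash
python3 look.py
```

```text
t 34.6833 q [-4.6 13.  13.4 90.3 -0.   8.3] tcp [ 0.6112 -0.0493  0.1572] [-179.9758    0.0237  167.0789] in cab x,y mm 14.53 -1.48 underside 0.0676626897947891 F cab -9.02 -0.33 0.47
```

Request:
play_rows:
  steps:
    - [[0,0,0.001,0],[0,0,0.001,0],[0,0,0.001,0],[0,0,0.001,0],[0,0,0,0]]

```text
time: 35.1
ee_pos: [0.6112, -0.0492, 0.1531]
tcp_rot: [-180.0, 0.0, 167.1]
wrist_force: [-8.8, 2.9, 0.9]
opening: 0.0194
grasp_force: 109.2
```

```bash
python3 look.py
```

```text
t 35.1 q [-4.6 13.  12.9 89.9 -0.   8.3] tcp [ 0.6112 -0.0492  0.1531] [-179.9781    0.015   167.0854] in cab x,y mm 14.49 -1.43 underside 0.06357259264322102 F cab -9.23 0.85 0.92
```

Request:
play_rows:
  steps:
    - [[0,0,0.0008,0],[0,0,0.0008,0],[0,0,0,0],[0,0,0,0],[0,0,0,0]]

```text
time: 35.52
ee_pos: [0.6112, -0.0492, 0.1526]
tcp_rot: [-180.0, 0.1, 167.1]
wrist_force: [-12.0, 3.0, 7.1]
opening: 0.0198
grasp_force: 110.0
```

```bash
python3 look.py
```

```text
t 35.5167 q [-4.6 12.9 12.7 89.8 -0.   8.3] tcp [ 0.6112 -0.0492  0.1526] [-179.9897    0.0705  167.0897] in cab x,y mm 14.5 -1.42 underside 0.06306261188192466 F cab -12.36 0.27 7.11
```

Request:
play_rows:
  steps:
    - [[0.0006,0,0,0],[0,0,0.0005,0],[0,0,0.0005,0],[0,0,0,0],[0,0,0,0]]

```text
time: 35.93
ee_pos: [0.611, -0.0491, 0.1522]
tcp_rot: [180.0, 0.1, 167.1]
wrist_force: [-10.3, 2.6, 9.6]
opening: 0.0198
grasp_force: 110.5
```

```bash
python3 look.py
```

```text
t 35.9333 q [-4.6 12.8 12.6 89.6 -0.   8.3] tcp [ 0.611  -0.0491  0.1522] [179.9994   0.1492 167.0882] in cab x,y mm 14.29 -1.36 underside 0.06272834916931039 F cab -10.61 0.27 9.64
```

Request:
play_rows:
  steps:
    - [[0.0005,0,0,0],[0.0005,0,0,0],[0.0005,0,0,0],[0,0,0,0],[0,0,0,0]]

```text
time: 36.35
ee_pos: [0.6105, -0.0489, 0.1521]
tcp_rot: [180.0, 0.2, 167.1]
wrist_force: [-6.1, 1.8, 7.2]
opening: 0.0197
grasp_force: 110.1
```

```bash
python3 look.py
```

```text
t 36.35 q [-4.6 12.6 12.3 89.5 -0.   8.4] tcp [ 0.6105 -0.0489  0.1521] [179.9841   0.2477 167.0723] in cab x,y mm 13.75 -1.24 underside 0.06259282891410473 F cab -6.3 0.39 7.23
```

Request:
play_rows:
  steps:
    - [[0.0005,0,0,0],[0.0005,0,0,0],[0.0005,0,0,0],[0,0,0,0],[0,0,0,0]]

```text
time: 36.77
ee_pos: [0.6095, -0.0488, 0.1517]
tcp_rot: [-180.0, 0.3, 167.1]
wrist_force: [-1.7, 1.6, 6.4]
opening: 0.0195
grasp_force: 110.0
```

```bash
python3 look.py
```

```text
t 36.7667 q [-4.6 12.4 12.1 89.4 -0.1  8.4] tcp [ 0.6095 -0.0488  0.1517] [-179.9891    0.2832  167.0602] in cab x,y mm 12.74 -1.45 underside 0.06223893654538962 F cab -1.99 1.19 6.37
```

Request:
play_rows:
  steps:
    - [[0,0,0.0004,0],[0,0,0.0004,0],[-0.0008,0,0,0],[-0.0008,0,0,0],[0,0,0,0]]

```text
time: 37.18
ee_pos: [0.6103, -0.0491, 0.1517]
tcp_rot: [-180.0, 0.2, 167.1]
wrist_force: [-7.7, 2.7, 11.6]
opening: 0.0194
grasp_force: 110.8
```

```bash
python3 look.py
```

```text
t 37.1833 q [-4.6 12.6 12.3 89.5 -0.   8.4] tcp [ 0.6103 -0.0491  0.1517] [-179.9889    0.2344  167.0635] in cab x,y mm 13.62 -1.53 underside 0.06217999940749688 F cab -8.15 0.97 11.63
```

Request:
play_rows:
  steps:
    - [[0.0008,0,-0.001,0],[0.0006,0,-0.0008,0],[0,0,0,0],[0,0,0,0],[0,0,0,0]]

```text
time: 37.6
ee_pos: [0.6091, -0.049, 0.1517]
tcp_rot: [-179.9, 0.2, 167.0]
wrist_force: [-1.6, 0.9, 5.8]
opening: 0.0196
grasp_force: 109.8
```

Request:
play_rows:
  steps:
    - [[0,0,0,0],[0,0,0,0],[0,0,0,0],[0,0,0,0],[0,0,0,0]]
  gripper: 0.045

```text
time: 38.02
ee_pos: [0.6087, -0.049, 0.151]
tcp_rot: [-179.9, 0.1, 167.0]
wrist_force: [0.2, -0.3, 0.0]
opening: 0.0449
grasp_force: 0.0
```

```bash
python3 look.py; python3 - <<'E'
from h import *
c,f=cam("side");cv2.imwrite("pics/hang.png",c["img"])
E
```

```text
t 38.0167 q [-4.6 12.5 12.1 89.5 -0.1  8.4] tcp [ 0.6087 -0.049   0.151 ] [-179.9358    0.0799  167.0414] in cab x,y mm 11.96 -1.83 underside 0.06151371940397307 F cab 0.27 -0.25 0.02
```

Request:
play_rows:
  steps:
    - [[0,0,-0.003,0],[0,0,-0.006,0],[0,0,-0.012,0],[0,0,-0.02,0],[0,0,-0.02,0]]

```text
time: 38.48
ee_pos: [0.6083, -0.0489, 0.2132]
tcp_rot: [-179.9, 0.1, 167.0]
wrist_force: [1.1, -0.5, 0.7]
opening: 0.045
grasp_force: 0.0
```

Request:
play_rows:
  steps:
    - [[0,0,-0.03,0],[0,0,-0.03,0],[0,0,-0.03,0],[0,0,0,0],[0,0,0,0]]

```text
time: 38.9
ee_pos: [0.6092, -0.0488, 0.3049]
tcp_rot: [-180.0, 0.3, 167.1]
wrist_force: [-0.4, -0.2, -1.1]
opening: 0.0448
grasp_force: 0.0
```

Request:
play_rows:
  steps:
    - [[0.035,0,0,0],[0.035,0,0,0],[0.035,0,0,0],[0.035,0,0,0],[0.02,0,0,0]]

```text
time: 39.32
ee_pos: [0.4494, -0.0124, 0.3017]
tcp_rot: [-179.9, 0.1, 167.1]
wrist_force: [-0.8, 0.1, 0.7]
opening: 0.045
grasp_force: 0.0
```

```bash
python3 look.py; cat > ver.py <<'E'
from h import *
# rectify side+top views at tab-top plane for a hanging pump, in cabinet frame; dark extents of tab top
C=[.5974,-.0446];a=np.radians(-12.8)
X,Y=np.meshgrid(np.arange(-40,60,.5)/1e3,np.arange(-50,50,.5)/1e3,indexing='ij')
for n in("side","top"):
    c,f=cam(n);cv2.imwrite(f"pics/end_{n}.png",c["img"])
    for z in(.0622+.116,):
        P=np.stack([C[0]+np.cos(a)*X-np.sin(a)*Y,C[1]+np.sin(a)*X+np.cos(a)*Y,X*0+z],-1)-c["xyz"]
        q=P@Rc(c);g=cv2.remap(c["img"],(q[...,0]/q[...,2]*f+c["cx"]).astype(np.float32),(q[...,1]/q[...,2]*f+c["cy"]).astype(np.float32),cv2.INTER_LINEAR).max(2)
        print(n);print("      y"," ".join("%3d"%v for v in range(-48,50,6)))
        for x in range(-39,60,6): print("x%4d  "%x," ".join("%3d"%g[(x+40)*2,(y+50)*2] for y in range(-48,50,6)))
E
python3 ver.py
```

```text
t 39.3167 q [ -1.5  -5.5  10.2 105.7  -0.1  11.4] tcp [ 0.4494 -0.0124  0.3017] [-179.9395    0.0537  167.0521] in cab x,y mm -151.45 -1.39 underside 0.21220186414891376 F cab -0.82 -0.09 0.67
side
      y -48 -42 -36 -30 -24 -18 -12  -6   0   6  12  18  24  30  36  42  48
x -39   236 238 235 236 233 238 233 238 231 239 235 238 232 240 235 239 235
x -33   114 112 157 161 167 161 168 156 166 161 167 159 167 161 167 145 112
x -27   108 114 122 133 183 182 182 179 181 180 180 178 179 180 181 157 119
x -21   138 153 114 120 182 182 182 180 182 180 179 179 178 181 181 143 119
x -15    35  24  23  33 104 160 182 180 182 180 178 180 178 178 179 163 119
x  -9   129  55  20  16  11  22  35  89 164 181 178 180 178 179 178 135 118
x  -3   157 103  27  27  24  23  29  27  31  68 176 178 178 177 175 140 120
x   3   159  94  28  29  27  26  36  33  31  55 169 179 178 176 177 158 119
x   9   160  97  27  28  27  29  38  33  31  53 169 180 180 176 177 145 119
x  15   157 104  27  26  27  20  37  33  32  45 174 179 180 178 175 144 117
x  21   158 152  96  35  28  21  37  32  31  32 146 171 178 176 17
[... 1137 characters left out ...]
  52  61 114 117
x   9   151 150 149 116 152 154 153 152 151 149 148 143  87  66  66  87  87
x  15   146 145 143 127 141 149 148 146 145 144 142 140 104  74  64  66  66
x  21   139 138 137 133 110 143 142 141 139 137 135 133 118  77  65  65  66
x  27   129 127 123 120 109 130 135 132 130 128 125 121 117  90  67  65  62
x  33   109 110 118 110 105 119 125 120 120 122 121 114 109 102 107  95 104
x  39    97 115 109 123 107 121 108 108 116 107 123 106 119 111 113 116 105
x  45    97  99 100  98 101  94  99  97 100 100  99 102  95 102  91 100  90
x  51   132 136 135 137 135 133 130 134 139 134 134 137 145 137 136 128 134
x  57   164 164 163 164 164 162 158 161 163 161 164 164 160 167 160 166 161
```

```bash
python3 -c "
from workcell import bot
print(bot.job_done())"
```

```text
the job is handed in; nothing more can be done
None
```

I handed the job in at about 39 s: the pump is on the screw, slid about 16 mm down to a hard stop at the predicted home height, released, and the arm is clear. That the ball catch snapped out is inferred from that stop, not seen. Contact forces stayed under about 15 N. On the way, a wrong grip orientation swung the pump low past the cabinet. No contact showed in the forces, and I set the pump down and regripped it before inserting.

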